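# Stack the dessert cups after tea

## Robot

A 7-joint arm with a two-finger parallel gripper is mounted at the origin on the work surface. World frame = base frame: x ahead of the robot, y to its left, z up, the work surface at z = 0. Lengths are in m, angles in rad, forces in N, time in s.
With the tool pointing down it reaches from about 0.425 to 1.025 m from the base axis. Payload 9.4 kg.
Tool frame: the origin (TCP) lies at the very end of the fingers, on their centre line; the grasp point (between the pads) lies 19 mm behind it; z points along the fingers, y is the direction in which the jaws open and shut (so a half turn about z gives the same grasp; the last joint's range is limited). The gripper opens to 93 mm and grips with 3 to 60 N. Pads are 15 mm wide; open, the fingers measure 128 mm over their backs; the gripper's body (75 mm by 188 mm) begins 65 mm behind the grasp point.
Start: joints at [1.128, 0.599, -0.003, 1.599, 0.002, 0.943, -0.08], TCP at [0.259, -0.677, 0.219] pointing down, gripper open.
Joint ranges: [-2.57, 2.57], [-0.35, 1.97], [-1.29, 1.29], [0.11, 2.56], [-1.05, 4.19], [0.11, 1.86], [-2.63, 2.63]. Speed limits (rad/s): [2.22, 2.22, 3.01, 3.01, 3.14, 3.14, 3.14].

## Interface

Orientations are given as a 3x3 rotation matrix whose columns are the frame's x, y, z axes.
In Python, from cell import env, vision gives the robot as it stands. The module is installed in compiled form; this text tells all that it offers.
- The arm moves only by the shell command python3 -m inch 'ROWS' [OPENING]. ROWS is text: rows parted by semicolons, each of 4 numbers parted by spaces: the shift along the tool's x, y, z in cm, then the turn about the tool's z in rad. A call has 1 to 5 rows; each row shifts and turns the pose as measured when the row begins, along the tool's axes as they then stand; what a row does not reach is not made up. A row lasts 1/12 s, in which the tool goes at most 41.7 mm and 7.16 degrees, less where a joint would pass 70% of its speed; a pose out of reach is approached as far as the arm can. A call is refused whole if a number of a shift passes 4.17 or a number of a turn 0.125, either way. A call with a gripper value outside its range is refused whole. OPENING is the opening in per cent of the stroke, from 0 (shut) to 100 (fully open), set as the call begins (- or left out, the last holds). The fingers move at their own pace and stop on an object; the grip force is fixed at half the most. Time passes only in rows, so rows that do not move let the fingers close. It gives the time, the measured TCP pose, the force and the opening at its end, in the units of the state.
- env.state(): the state, without advancing time (a new reading comes with each control period).
- vision.read_camera(name): name is "side" or "top"; returns the picture (400x640x3 uint8, red, green, blue); there is no depth.
- vision.calibration(name): a dict with "fx", "fy", "cx", "cy" (pixels), "origin" and "rotation" of the camera in the world. Camera axes: x right, y up, looking along -z (the intrinsics and any distortion apply to the point x, -y, -z); pixel columns grow to the right and rows downward; lengths in m; the calibration is good to about 2 mm. A picture is of the moment at which its call begins. calibration takes no time and is no camera call.
- env.job_done(): hands the job in, once; it reports no verdict.
The state is a dict: "t": time; "joint_positions": joint angles; "joint_velocities": joint speeds; "effort": joint torques, N m; "tcp_pos": TCP position; "tcp_rot": TCP orientation; "ft_force": force on the tool from outside, world axes, zero at the start; "torque": the same for the moment, N m; "grip_width": finger opening in m.
Only numpy, scipy, OpenCV 4.12 (cv2) and the standard library are available. Lean on these libraries where they do the work, as an engineer would, in place of code of your own. Each camera call takes 0.05 s, during which the arm holds its last target.

## Task

Dessert is over and the washed cups are to be stacked for the cupboard. In the middle of the round cork coaster stand the blue cup, nest the yellow cup in it and close the yellow cup with the wooden lid; in the middle of the square dark slate coaster stand the red cup and nest the green cup in it. Both stacks must stand straight with everything fully seated, and the fruit bowl, the jar and the spoon stay where they are.

Things in the scene. Friction and masses are not known exactly. Their poses are not given: they have to be found in the camera images.
- blue_cup: Blue plastic stacking dessert cup, open on top, 78 mm tall, about 90 g: solid round foot 30 mm high (54 mm across at its top, 49 mm at the underside), above it a straight body 66 mm across from 30 mm (shoulder) to 78 mm (rim). Mouth 60 mm across inside, 43 mm deep, wall 3 mm. Origin: centre of the underside; z up out of the mouth. Starts upright on the table.
- yellow_cup: Yellow plastic cup of the same shape and size as the blue one; origin and axes alike, starts upright on the table. Stacked, its foot goes into the mouth below and its shoulder rests on that rim: it stands 48 mm above the lower cup's underside.
- red_cup: Red plastic cup of the same shape and size as the blue one; origin and axes alike, starts upright on the table.
- green_cup: Green plastic cup of the same shape and size as the blue one; origin and axes alike, starts upright on the table. Stacked, its foot goes into the mouth below and its shoulder rests on that rim: it stands 48 mm above the lower cup's underside.
- lid: Round wooden lid, 50 mm tall, about 60 g: plug below 53 mm across, 10 mm high (49 mm across at the underside) to fit a cup's mouth; disc 72 mm across from 10 to 16 mm; round darker knob 22 mm across from 16 to 50 mm. Seated, the disc rests on the rim, the lid's underside 68 mm above the cup's. Origin: centre of the plug's underside; z up through the knob. Starts plug down on the table.
- cork_coaster: Round cork coaster, 96 mm across, 6 mm thick, fixed to the table. Origin: centre of its underside, on the table; its top is 6 mm up, z up.
- slate_coaster: Square dark slate coaster, 95 by 95 mm, 6 mm thick, fixed to the table. Origin: centre of its underside, on the table; its top is 6 mm up, z up; x and y along its edges.
- fruit_bowl: White bowl of mandarins, 130 mm across and 77 mm high with the fruit, loose; leave it alone. Origin: centre of the underside, z up.
- jar: Amber glass jar with a steel cap and paper band, 52 mm across and 80 mm high, loose; leave it alone. Origin: centre of the underside, z up.
- spoon: Steel spoon 180 mm long lying flat beside the work, loose; leave it alone. Its x axis runs along it towards the bowl of the spoon; origin near the middle of its length, at table height.

How it is judged:
At the end, for the whole second after the job is handed in: Blue cup on cork, red cup on slate, within 15 mm of centre; yellow seated in blue, green in red (48 mm higher) and the lid on yellow (68 mm higher), each give or take 3 mm in height and within 6 mm of centre; all within 0.08 rad of upright, released, at rest (horizontal distance between blue_cup and cork_coaster below 0.015 m and z of blue_cup in the frame of cork_coaster between 0.003 and 0.009 m and horizontal distance between yellow_cup and blue_cup below 0.006 m and z of yellow_cup in the frame of blue_cup between 0.045 and 0.051 m and horizontal distance between lid and yellow_cup below 0.006 m and z of lid in the frame of yellow_cup between 0.065 and 0.071 m and horizontal distance between red_cup and slate_coaster below 0.015 m and z of red_cup in the frame of slate_coaster between 0.003 and 0.009 m and horizontal distance between green_cup and red_cup below 0.006 m and z of green_cup in the frame of red_cup between 0.045 and 0.051 m and angle between each of blue_cup, yellow_cup, red_cup, green_cup, lid's own z axis and vertical below 0.08 rad and linear speed of each of blue_cup, yellow_cup, red_cup, green_cup, lid below 0.02 m/s and angular speed of each of blue_cup, yellow_cup, red_cup, green_cup, lid below 0.2 rad/s); the robot touches nothing.
It fails at once if the white bowl of mandarins is shifted by more than 25 mm (distance of fruit_bowl from where it was at the start of the episode above 0.025 m).
It fails at once if the jar is shifted by more than 25 mm (distance of jar from where it was at the start of the episode above 0.025 m).
It fails at once if the spoon is shifted by more than 25 mm (distance of spoon from where it was at the start of the episode above 0.025 m).
It also fails if it takes over 144 s, if anything falls off the work surface, if the arm or the gripper's body presses on something with over 40 N, if the wrist force passes 120 N, or if a joint passes its speed limit or range.

## Working session

There is one attempt and no reset: what is moved stays moved. The work goes in short steps, Python scripts to look and compute and a shell command to move; the robot and the scene stay as the last step left them, time stands still between calls to the robot, and variables do not carry over. Pictures are saved under pics/ and viewed, and the job is handed in when it is done.

```bash
mkdir -p pics
python3 - <<'E'
from cell import env, vision
import cv2
s=env.state()
for k,v in s.items(): print(k,v)
for n in("side","top"):
    print(n,vision.calibration(n))
    cv2.imwrite(f"pics/{n}0.png",vision.read_camera(n)[:,:,::-1])
E
```

```text
t 0.0
joint_positions [ 1.12829652  0.60010867 -0.00256583  1.6001138   0.0018229   0.94288877
 -0.07979171]
joint_velocities [-7.74210051e-04 -6.83287857e-05 -9.21891675e-04 -4.49968879e-04
 -8.14001694e-04  2.22294018e-03  8.92095340e-05]
effort [-8.28738357e-04 -7.65087533e+01  1.49709843e+00 -2.52356136e+01
 -5.24543831e-02  1.71859242e-02  1.68351030e-04]
tcp_pos [ 0.25915032 -0.67659006  0.21777727]
tcp_rot [[ 9.33802548e-01  3.57788129e-01 -6.75808365e-04]
 [ 3.57788738e-01 -9.33801572e-01  1.35757294e-03]
 [-1.45347431e-04 -1.50950170e-03 -9.99998850e-01]]
ft_force [-0.00974654 -0.45063473 -0.52393393]
torque [ 0.02600791 -0.0434293  -0.04155657]
grip_width 0.09267571593450588
side {'fx': 434.0868979364748, 'fy': 434.0868979364748, 'cx': 319.24987885868256, 'cy': 198.9340288392483, 'origin': array([ 0.36957086, -0.61792215,  0.81950876]), 'rotation': array([[ 9.54144498e-01,  2.27865571e-01, -1.94127685e-01],
       [-2.99346387e-01,  7.26024062e-01, -6.19096763e-01],
       [-1.29466996e-04,  6.48819192e-01,  7.60942600e-01]])}
top {'fx': 469.18349958336836, 'fy': 469.18349958336836, 'cx': 314.62964157710553, 'cy': 195.82585221484823, 'origin': array([0.28635733, 0.00279266, 1.3410816 ]), 'rotation': array([[ 0.04491296,  0.9776193 , -0.20553181],
       [-0.99898833,  0.04348518, -0.01146089],
       [-0.0022668 ,  0.20583863,  0.97858332]])}
```

View pics/side0.png

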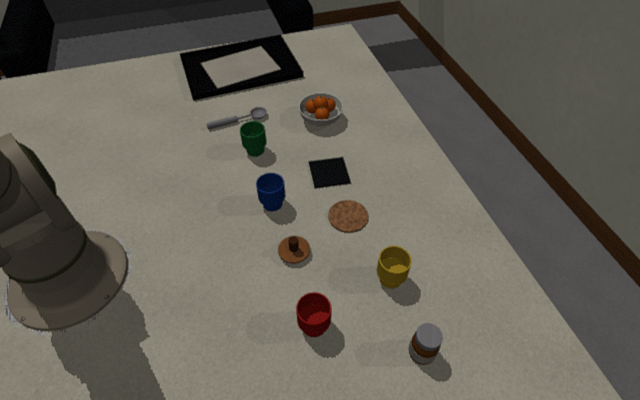

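View pics/top0.png

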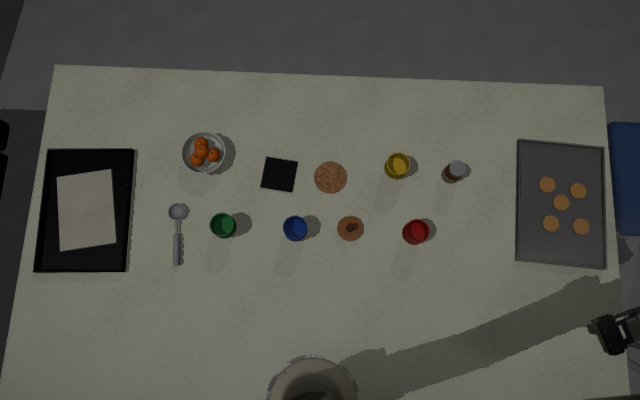

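The top view shows, left to right: bowl (203,152), spoon (178,235), green (223,225), slate (280,174), blue (295,228), cork (331,177), lid (350,228), yellow (398,166), red (416,232) and jar (455,171). Next I'll measure their positions.

```bash
cat > h.py <<'E'
from cell import env, vision
import cv2, numpy as np
from scipy.optimize import least_squares
def grab(n,save=None):
    im=vision.read_camera(n)
    if save: cv2.imwrite(f"pics/{save}.png",im[:,:,::-1])
    return im
def cast(n,uv,z):
    c=vision.calibration(n); uv=np.atleast_2d(uv).astype(float)
    d=np.c_[(uv[:,0]-c['cx'])/c['fx'],-(uv[:,1]-c['cy'])/c['fy'],-np.ones(len(uv))]@c['rotation'].T
    o=c['origin']; return (o+d*((z-o[2])/d[:,2])[:,None])[:,:2]
def proj(n,p):
    c=vision.calibration(n); q=(np.atleast_2d(p)-c['origin'])@c['rotation']
    return np.c_[c['cx']+c['fx']*q[:,0]/-q[:,2],c['cy']+c['fy']*q[:,1]/q[:,2]]
H={'blue':[(108,122)],'green':[(60,90)],'red':[(0,4),(175,180)],'yellow':[(20,30)],'lid':[(5,16)],'cork':[(5,17)]}
S={'blue':120,'green':100,'red':150,'yellow':140,'lid':90,'cork':60}
def mask(im,k,near,n,r=24):
    h=cv2.cvtColor(im,cv2.COLOR_RGB2HSV)
    m=np.zeros(h.shape[:2],np.uint8)
    if k=='slate': m=cv2.inRange(h,(0,0,0),(180,255,50))
    else:
        for a,b in H[k]: m|=cv2.inRange(h,(a,S[k],25),(b,255,255))
    w=np.zeros_like(m); cv2.circle(w,(int(near[0]),int(near[1])),r,255,-1); m&=w
    cs,_=cv2.findContours(m,cv2.RETR_EXTERNAL,cv2.CHAIN_APPROX_NONE)
    return max(cs,key=cv2.contourArea)[:,0,:] if cs else None
def circ(n,cn,z,R,far=True):
    """fixed-radius circle (plane z) through contour points on the side away from the camera"""
    p=cast(n,cn,z); o=vision.calibration(n)['origin'][:2]
    c0=p.mean(0)
    for _ in range(4):
        a=(c0-o)/np.linalg.norm(c0-o)
        q=p[(p-c0)@a>0.0] if far else p
        f=least_squares(lambda v:np.hypot(*(q-v[:2]).T)-v[2],[*c0,R],loss='soft_l1',f_scale=.002)
        g=least_squares(lambda v:np.hypot(*(q-v).T)-f.x[2],c0,loss='soft_l1',f_scale=.002)
        # fixed radius (with half-pixel edge allowance)
        g=least_squares(lambda v:np.hypot(*(q-v).T)-R+.001,c0,loss='soft_l1',f_scale=.002)
        c0=g.x
    return c0,f.x
E
python3 - <<'E'
from h import *
Z={'lid':(.016,.036),'cork':(.006,.048)}
near={'top':dict(green=(223,225),slate=(280,174),blue=(295,228),cork=(331,177),lid=(350,228),yellow=(398,166),red=(416,232)),
'side':dict(green=(254,139),slate=(330,172),blue=(271,191),cork=(348,216),lid=(295,250),yellow=(394,267),red=(314,315))}
for n in('top','side'):
    im=grab(n)
    for k,q in near[n].items():
        cn=mask(im,k,q,n,28)
        if cn is None: print(n,k,'none');continue
        if k=='slate':
            r=cv2.minAreaRect(cast(n,cn,.006).astype(np.float32)*1000);print(n,k,r);continue
        z,R=Z.get(k,(.078,.033))
        c,f=circ(n,cn,z,R,k!='cork')
        print(n,k,len(cn),np.round(c,4),np.round(f,4))
E
```

```text
top green 69 [0.46   0.2662] [0.4615 0.2684 0.0299]
top slate ((627.4585571289062, 126.59028625488281), (94.83605194091797, 93.34040069580078), 82.8741683959961)
top blue 68 [0.4602 0.0676] [0.4617 0.0682 0.0308]
top cork 88 [ 0.6256 -0.0239] [ 0.6256 -0.0239  0.0467]
top lid 69 [ 0.4746 -0.0838] [ 0.4757 -0.0844  0.0341]
top yellow 70 [ 0.6536 -0.21  ] [ 0.6548 -0.2108  0.0309]
top red 69 [ 0.4664 -0.2623] [ 0.468  -0.2645  0.0299]
side green 88 [0.4626 0.2632] [0.4626 0.265  0.0305]
side slate ((628.3941040039062, 124.8684310913086), (95.98540496826172, 92.78961944580078), 82.50084686279297)
side blue 97 [0.4635 0.0648] [0.4639 0.0669 0.0303]
side cork 102 [ 0.6266 -0.025 ] [ 0.6266 -0.0249  0.0474]
side lid 83 [ 0.4767 -0.0862] [ 0.4768 -0.0854  0.0344]
side yellow 109 [ 0.6553 -0.2117] [ 0.6562 -0.2105  0.0308]
side red 113 [ 0.4688 -0.2653] [ 0.4692 -0.2638  0.0307]
```

```bash
python3 -m inch '0 0 0 0.122;0 0 0 0.122;0 0 0 0.122;0 0 0 0' 100; python3 -m inch '4 -4 0 0;4 -4 0 0;4 -4 0 0;4 -4 0 0;2 -4 0 0'
```

```text
t: 0.53
tcp_pos: [0.2586, -0.6764, 0.217]
tcp_rot: [[1.0, -0.013, -0.001], [-0.013, -1.0, 0.003], [-0.001, -0.003, -1.0]]
ft_force: [-0.2, 0.2, 0.2]
grip_width: 0.0928
t: 0.95
tcp_pos: [0.3992, -0.5213, 0.2151]
tcp_rot: [[1.0, -0.011, -0.007], [-0.011, -1.0, -0.003], [-0.007, 0.003, -1.0]]
ft_force: [2.1, 0.5, -0.1]
grip_width: 0.0932
```

Run:
```python
from h import *
s=env.state();print(s['tcp_pos'],s['tcp_rot'],s['joint_positions'])
```

```text
[ 0.39918958 -0.52126871  0.21505314] [[ 0.99991894 -0.01086716 -0.00663484]
 [-0.01088683 -0.99993643 -0.00293495]
 [-0.00660252  0.00300695 -0.99997368]] [ 0.75811392  0.52137696  0.10468674  1.77285394 -0.05996627  0.85280416
 -0.69311693]
```

```bash
python3 -m inch '1 -4 0 0;1 -4 0 0;1 -4 0 0;1 -4 0 0;1 -4 0 0'; python3 -m inch '1 -2.5 0 0;1 -2.5 0 0;0.5 -1 0 0;0 0 0 0;0 0 0 0'
```

```text
t: 1.37
tcp_pos: [0.4518, -0.3197, 0.2135]
tcp_rot: [[1.0, 0.016, -0.005], [0.016, -1.0, -0.004], [-0.005, 0.004, -1.0]]
ft_force: [0.4, 1.0, -0.7]
grip_width: 0.0929
t: 1.78
tcp_pos: [0.4786, -0.2463, 0.2137]
tcp_rot: [[0.999, 0.049, -0.005], [0.049, -0.999, -0.001], [-0.005, 0.001, -1.0]]
ft_force: [-0.3, -0.0, 0.2]
grip_width: 0.0926
```

```bash
cat > go.py <<'E'
import sys
from h import *
s=env.state(); R=s['tcp_rot']; t=np.array([float(v) for v in sys.argv[1:4]])
print('tool cm',np.round(R.T@(t-s['tcp_pos'])*100,2),'turn',round(float(np.arctan2(R[1,0],R[0,0])),3),'tilt',np.round(R[:2,2],4),'t',round(s['t'],2),'w',round(s['grip_width'],4))
E
python3 go.py .4687 -.264 .12
```

```text
tool cm [-1.03  1.71  9.37] turn 0.049 tilt [-0.0045 -0.0011] t 1.78 w 0.0926
```

```bash
python3 -m inch '-1 1.7 3 0.05;0 0 3 0;0 0 3 0;0 0 0 0;0 0 0 0';python3 go.py .4687 -.264 .043
```

```text
t: 2.2
tcp_pos: [0.4684, -0.2741, 0.1231]
tcp_rot: [[1.0, -0.004, 0.0], [-0.004, -1.0, -0.007], [0.0, 0.007, -1.0]]
ft_force: [0.7, -0.4, 0.2]
grip_width: 0.0928
tool cm [ 0.03 -1.07  8.01] turn -0.004 tilt [ 0.0003 -0.0072] t 2.2 w 0.0928
```

```bash
python3 -m inch '0 -1 0 0;0 0 0 0;0 0 0 0';python3 go.py .4687 -.264 .043
```

```text
t: 2.45
tcp_pos: [0.4683, -0.2663, 0.1258]
tcp_rot: [[1.0, -0.007, 0.002], [-0.007, -1.0, -0.009], [0.002, 0.009, -1.0]]
ft_force: [0.4, 0.1, -0.0]
grip_width: 0.0933
tool cm [ 0.03 -0.3   8.28] turn -0.007 tilt [ 0.0017 -0.0087] t 2.45 w 0.0933
```

Run:
```python
from h import *
grab('side','s1');grab('top','t1')
```

```text
(no output)
```

View pics/s1.png

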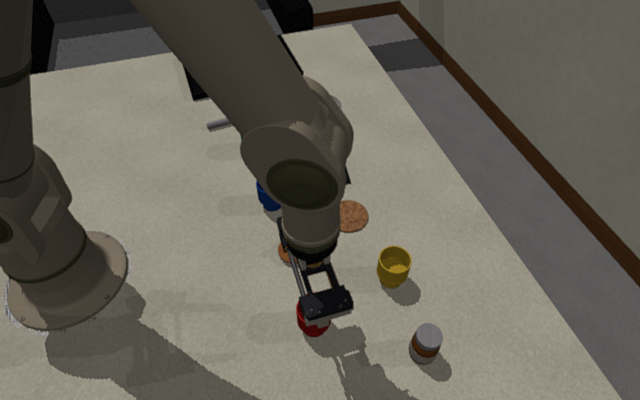

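The gripper hangs centred over the red cup, which is at about (314,318). Next it goes down.

```bash
python3 -m inch '0 -0.3 2.5 -0.007;0 0 2.5 0;0 0 2 0;0 0 0.5 0;0 0 0 0';python3 go.py .4687 -.264 .043
```

```text
t: 2.97
tcp_pos: [0.4736, -0.2647, 0.054]
tcp_rot: [[1.0, 0.004, 0.013], [0.004, -1.0, -0.013], [0.013, 0.013, -1.0]]
ft_force: [-0.9, 0.1, 0.0]
grip_width: 0.093
tool cm [-0.5  -0.09  1.09] turn 0.004 tilt [ 0.0135 -0.0132] t 2.97 w 0.093
```

```bash
python3 -m inch '-0.5 0 0.5 0;0 0 0.4 0;0 0 0 0;0 0 0 0';python3 go.py .4687 -.264 .043
```

```text
t: 3.3
tcp_pos: [0.4695, -0.2655, 0.0473]
tcp_rot: [[1.0, 0.004, 0.017], [0.004, -1.0, -0.015], [0.017, 0.015, -1.0]]
ft_force: [-0.9, -0.9, -0.3]
grip_width: 0.0931
tool cm [-0.09 -0.16  0.43] turn 0.004 tilt [ 0.0166 -0.0148] t 3.3 w 0.0931
```

```bash
python3 -m inch '0 -0.1 0.4 0;0 0 0 0;0 0 0 0;0 0 0 0;0 0 0 0' 0;python3 go.py .4687 -.264 .043;python3 -m inch '0 0 0 0;0 0 0 0;0 0 0 0' 0;python3 go.py .4687 -.264 .043
```

```text
t: 3.72
tcp_pos: [0.4705, -0.2649, 0.0446]
tcp_rot: [[1.0, 0.004, 0.019], [0.004, -1.0, -0.016], [0.019, 0.016, -1.0]]
ft_force: [0.1, 1.0, 0.8]
grip_width: 0.0645
tool cm [-0.18 -0.09  0.16] turn 0.004 tilt [ 0.0193 -0.0159] t 3.72 w 0.0645
t: 3.97
tcp_pos: [0.4705, -0.2648, 0.0446]
tcp_rot: [[1.0, 0.004, 0.019], [0.004, -1.0, -0.016], [0.019, 0.016, -1.0]]
ft_force: [0.8, -0.5, 0.1]
grip_width: 0.0647
tool cm [-0.18 -0.08  0.16] turn 0.004 tilt [ 0.0191 -0.0158] t 3.97 w 0.0647
```

```bash
python3 -m inch '0 0 -2 0;0 0 -3 0;0 0 -3 0;0 0 -2 0;0 0 -2 0';python3 -m inch '0 0 0 0; 0 0 0 0';python3 go.py .628 .1257 .18;  python3 - <<'E'
from h import *
grab('side','s2');grab('top','t2')
E
```

```text
t: 4.38
tcp_pos: [0.4653, -0.2616, 0.1641]
tcp_rot: [[1.0, 0.004, 0.009], [0.004, -1.0, -0.011], [0.009, 0.011, -1.0]]
ft_force: [0.4, 0.4, -0.5]
grip_width: 0.0648
t: 4.55
tcp_pos: [0.4668, -0.2624, 0.1681]
tcp_rot: [[1.0, 0.004, 0.015], [0.004, -1.0, -0.014], [0.015, 0.014, -1.0]]
ft_force: [-0.5, 0.3, -1.5]
grip_width: 0.0647
tool cm [ 16.28 -38.73  -1.49] turn 0.004 tilt [ 0.015 -0.014] t 4.55 w 0.0647
```

View pics/s2.png

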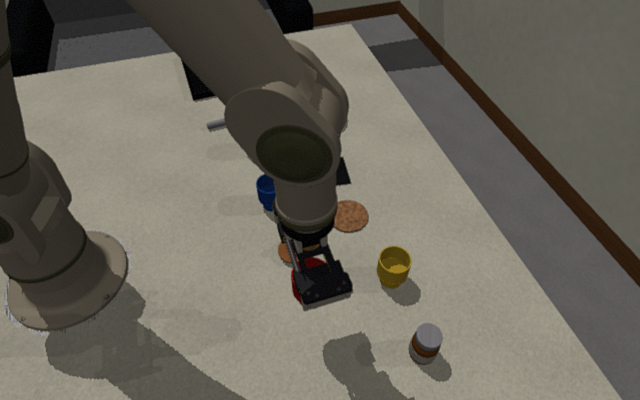

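View pics/t2.png

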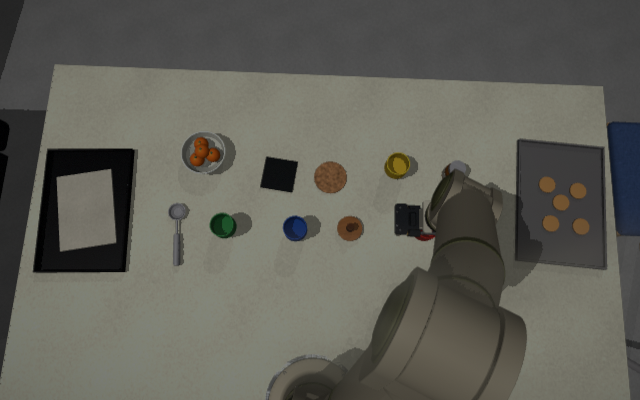

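The red cup is held and lifted (side view, about (305,285)). The slate is clear, so I'll carry the cup there.

```bash
python3 -m inch '1.5 -3.6 -0.2 0;1.6 -3.8 -0.2 0;1.6 -3.8 -0.2 0;1.6 -3.8 -0.2 0;1.6 -3.8 -0.2 0';python3 go.py .628 .1257 .18;python3 -m inch '1.6 -3.8 0 0;1.6 -3.8 0 0;1.6 -3.8 0 0;1 -2 0 0;0 0 0 0';python3 go.py .628 .1257 .18
```

```text
t: 5.07
tcp_pos: [0.5414, -0.08, 0.1687]
tcp_rot: [[1.0, -0.018, 0.002], [-0.018, -1.0, -0.017], [0.003, 0.017, -1.0]]
ft_force: [1.2, 0.1, -0.8]
grip_width: 0.0648
tool cm [  8.28 -20.7   -1.46] turn -0.018 tilt [ 0.0023 -0.0171] t 5.07 w 0.0648
t: 5.48
tcp_pos: [0.602, 0.0673, 0.1579]
tcp_rot: [[1.0, -0.007, -0.007], [-0.008, -1.0, -0.015], [-0.007, 0.015, -1.0]]
ft_force: [-0.9, 0.4, -0.6]
grip_width: 0.0647
tool cm [ 2.54 -5.83 -2.31] turn -0.008 tilt [-0.0068 -0.0152] t 5.48 w 0.0647
```

```bash
python3 -m inch '1 -2.2 0 0;1 -2.2 0 0;0.5 -1.2 0 -0.01;0 0 0 0;0 0 0 0';python3 go.py .628 .1257 .075
```

```text
t: 5.9
tcp_pos: [0.6243, 0.1244, 0.1482]
tcp_rot: [[1.0, 0.006, -0.019], [0.006, -1.0, -0.02], [-0.019, 0.02, -1.0]]
ft_force: [-0.7, -0.3, -0.9]
grip_width: 0.0644
tool cm [ 0.51 -0.27  7.31] turn 0.006 tilt [-0.019  -0.0199] t 5.9 w 0.0644
```

```bash
python3 -m inch '0.6 -0.2 2 0.006;0 0 2 0;0 0 2 0;0 0 1 0;0 0 0 0';python3 go.py .630 .1257 .0516
```

```text
t: 6.32
tcp_pos: [0.6271, 0.1156, 0.0755]
tcp_rot: [[1.0, -0.007, -0.02], [-0.007, -1.0, -0.024], [-0.02, 0.024, -1.0]]
ft_force: [-0.9, -0.0, -1.1]
grip_width: 0.0645
tool cm [ 0.33 -1.07  2.36] turn -0.007 tilt [-0.0204 -0.0236] t 6.32 w 0.0645
```

```bash
python3 -m inch '0.3 -1 0.8 0;0 0 0 0;0 0 0 0;0 0 0 0';python3 go.py .630 .1257 .0516
```

```text
t: 6.65
tcp_pos: [0.6305, 0.1236, 0.0682]
tcp_rot: [[1.0, -0.01, -0.02], [-0.011, -1.0, -0.024], [-0.02, 0.024, -1.0]]
ft_force: [0.3, 0.1, -1.1]
grip_width: 0.0646
tool cm [-0.02 -0.25  1.65] turn -0.011 tilt [-0.02   -0.0243] t 6.65 w 0.0646
```

```bash
python3 -m inch '0 -0.2 0.8 0;0 0 0.5 0;0 0 0 0;0 0 0 0';python3 go.py .630 .1257 .0516;python3 -m inch '0 -0.1 0.3 0;0 0 0 0;0 0 0 0';python3 go.py .630 .1257 .0506
```

```text
t: 6.98
tcp_pos: [0.6314, 0.1261, 0.0559]
tcp_rot: [[1.0, -0.01, -0.017], [-0.01, -1.0, -0.023], [-0.016, 0.023, -1.0]]
ft_force: [-0.2, -0.5, -1.4]
grip_width: 0.065
tool cm [-0.13  0.03  0.44] turn -0.01 tilt [-0.0166 -0.0232] t 6.98 w 0.065
t: 7.23
tcp_pos: [0.6313, 0.1271, 0.0527]
tcp_rot: [[1.0, -0.009, -0.017], [-0.01, -1.0, -0.023], [-0.016, 0.023, -1.0]]
ft_force: [-0.1, 0.5, -1.8]
grip_width: 0.0644
tool cm [-0.13  0.14  0.21] turn -0.01 tilt [-0.0166 -0.0233] t 7.23 w 0.0644
```

```bash
python3 -m inch '0 0.1 0.2 0;0 0 0 0;0 0 0 0';python3 -m inch '0 0 0.15 0;0 0 0 0;0 0 0 0';python3 go.py .630 .1257 .0506
```

```text
t: 7.48
tcp_pos: [0.6316, 0.1267, 0.0516]
tcp_rot: [[1.0, -0.009, -0.016], [-0.009, -1.0, -0.022], [-0.015, 0.022, -1.0]]
ft_force: [-0.5, 0.5, -2.1]
grip_width: 0.0645
t: 7.73
tcp_pos: [0.6318, 0.1265, 0.0517]
tcp_rot: [[1.0, -0.009, -0.015], [-0.01, -1.0, -0.022], [-0.015, 0.022, -1.0]]
ft_force: [-0.5, 0.6, -1.7]
grip_width: 0.0641
tool cm [-0.18  0.08  0.12] turn -0.01 tilt [-0.0147 -0.0218] t 7.73 w 0.0641
```

```bash
python3 -m inch '0 0 0 0;0 0 0 0;0 0 0 0;0 0 0 0' 100;python3 -m inch '0 0 -1 0;0 0 -3 0;0 0 -3 0;0 0 -3 0;0 0 -2 0';python3 go.py .462 .2665 .18
```

```text
t: 8.07
tcp_pos: [0.632, 0.126, 0.0513]
tcp_rot: [[1.0, -0.01, -0.015], [-0.01, -1.0, -0.022], [-0.014, 0.022, -1.0]]
ft_force: [-0.1, 0.1, -1.0]
grip_width: 0.0867
t: 8.48
tcp_pos: [0.6306, 0.1279, 0.172]
tcp_rot: [[1.0, -0.01, -0.025], [-0.01, -1.0, -0.025], [-0.025, 0.026, -0.999]]
ft_force: [0.4, 0.7, -0.1]
grip_width: 0.0927
tool cm [-17.02 -13.67  -0.72] turn -0.01 tilt [-0.0254 -0.0255] t 8.48 w 0.0927
```

```bash
python3 -m inch '-3.1 -2.5 0 0;-3.1 -2.5 0 0;-3.1 -2.5 0 0;-3.1 -2.5 0 0;-2 -1.6 0 0';python3 -m inch '0 0 0 0;0 0 0 0';python3 go.py .462 .2665 .12
```

```text
t: 8.9
tcp_pos: [0.4928, 0.244, 0.1819]
tcp_rot: [[1.0, -0.024, -0.008], [-0.024, -0.999, -0.022], [-0.008, 0.022, -1.0]]
ft_force: [0.3, -0.1, 0.6]
grip_width: 0.0927
t: 9.07
tcp_pos: [0.4877, 0.249, 0.1835]
tcp_rot: [[1.0, -0.015, -0.009], [-0.015, -1.0, -0.02], [-0.009, 0.02, -1.0]]
ft_force: [-0.3, -0.2, 0.7]
grip_width: 0.0929
tool cm [-2.54 -1.84  6.34] turn -0.015 tilt [-0.0092 -0.0197] t 9.07 w 0.0929
```

Run:
```python
from h import *
for n,q in(('top',(284,165)),('side',(331,157))):
    im=grab(n,n[0]+'3')
    cn=mask(im,'red',proj(n,[[.63,.126,.045]])[0],n,30)
    print(n,[np.round(x,4) for x in circ(n,cn,.084,.033)])
```

```text
top [array([0.6258, 0.125 ]), array([0.6233, 0.1242, 0.0341])]
side [array([0.6278, 0.1212]), array([0.6284, 0.123 , 0.0304])]
```

View pics/s3.png

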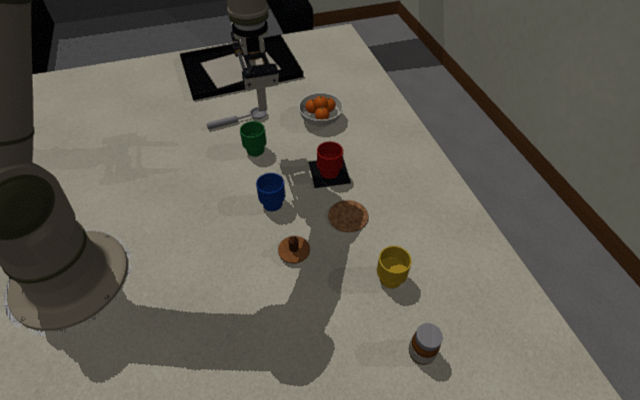

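View pics/t3.png

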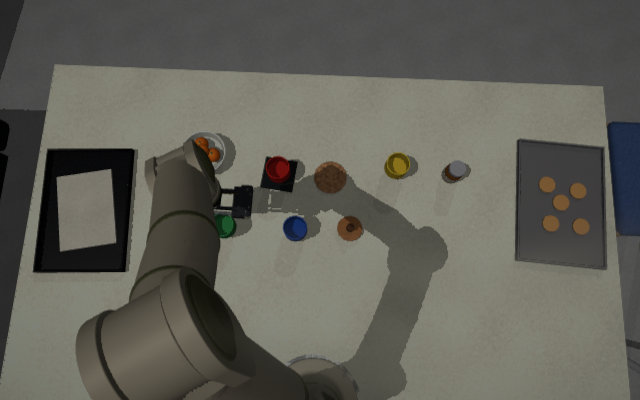

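Red stands on the slate (side (330,160), top (278,170)). Going for green.

```bash
python3 -m inch '-1.3 -0.9 1.5 -0.015;-1.3 -0.9 1.5 0;0 0 1.5 0;0 0 1 0;0 0 0 0';python3 -m inch '0 0 0 0';python3 go.py .462 .266 .044
```

```text
t: 9.58
tcp_pos: [0.4695, 0.2611, 0.1279]
tcp_rot: [[1.0, -0.012, -0.002], [-0.012, -1.0, -0.019], [-0.002, 0.019, -1.0]]
ft_force: [0.3, 0.5, 1.0]
grip_width: 0.0932
t: 9.67
tcp_pos: [0.4705, 0.26, 0.1277]
tcp_rot: [[1.0, -0.014, -0.003], [-0.014, -1.0, -0.02], [-0.003, 0.02, -1.0]]
ft_force: [0.6, 0.6, 0.2]
grip_width: 0.0928
tool cm [-0.84 -0.76  8.35] turn -0.014 tilt [-0.0028 -0.0199] t 9.67 w 0.0928
```

```bash
python3 -m inch '-0.9 -0.8 0 -0.014;0 0 0 0;0 0 2.5 0;0 0 2.5 0;0 0 0 0';python3 -m inch '0 0 0 0';python3 go.py .462 .266 .044
```

```text
t: 10.08
tcp_pos: [0.465, 0.2685, 0.0802]
tcp_rot: [[1.0, -0.002, 0.004], [-0.002, -1.0, -0.015], [0.004, 0.015, -1.0]]
ft_force: [-0.7, -0.5, -0.6]
grip_width: 0.0928
t: 10.17
tcp_pos: [0.465, 0.2685, 0.0806]
tcp_rot: [[1.0, -0.002, 0.004], [-0.002, -1.0, -0.016], [0.004, 0.016, -1.0]]
ft_force: [0.5, 0.3, 0.4]
grip_width: 0.0926
tool cm [-0.32  0.2   3.66] turn -0.002 tilt [ 0.0039 -0.0156] t 10.17 w 0.0926
```

```bash
python3 -m inch '-0.3 0.2 1.5 0;0 0 1.5 0;0 0 0.6 0;0 0 0 0;0 0 0 0';python3 go.py .462 .266 .044
```

```text
t: 10.58
tcp_pos: [0.4649, 0.2679, 0.0497]
tcp_rot: [[1.0, -0.002, 0.009], [-0.002, -1.0, -0.012], [0.009, 0.012, -1.0]]
ft_force: [-1.1, -0.1, 0.6]
grip_width: 0.0928
tool cm [-0.3   0.19  0.57] turn -0.002 tilt [ 0.0094 -0.0117] t 10.58 w 0.0928
```

```bash
python3 -m inch '-0.4 0.1 0.5 0;0 0 0 0;0 0 0 0';python3 go.py .462 .266 .044; python3 -m inch '-0.1 0 0 0;0 0 0 0;0 0 0 0;0 0 0 0;0 0 0 0' 0;  python3 -m inch '0 0 0 0;0 0 0 0' ;python3 go.py .462 .266 .044
```

```text
t: 10.83
tcp_pos: [0.4617, 0.2676, 0.0468]
tcp_rot: [[1.0, -0.002, 0.012], [-0.002, -1.0, -0.01], [0.012, 0.01, -1.0]]
ft_force: [-0.1, -0.2, 0.2]
grip_width: 0.0928
tool cm [0.03 0.15 0.28] turn -0.002 tilt [ 0.0121 -0.0098] t 10.83 w 0.0928
t: 11.25
tcp_pos: [0.4609, 0.2679, 0.0479]
tcp_rot: [[1.0, -0.002, 0.013], [-0.002, -1.0, -0.009], [0.013, 0.009, -1.0]]
ft_force: [-0.3, -0.9, -0.7]
grip_width: 0.0662
t: 11.42
tcp_pos: [0.4609, 0.2679, 0.0479]
tcp_rot: [[1.0, -0.002, 0.013], [-0.002, -1.0, -0.009], [0.013, 0.009, -1.0]]
ft_force: [-0.9, 0.2, 0.8]
grip_width: 0.0668
tool cm [0.1  0.19 0.39] turn -0.002 tilt [ 0.0132 -0.0089] t 11.42 w 0.0668
```

```bash
python3 -m inch '0 0 -2 0;0 0 -3 0;0 0 -3.5 0;0 0 -3.5 0;0 0 -2 0';python3 -m inch '0 0 0 0';python3 go.py .628 .126 .18
```

```text
t: 11.83
tcp_pos: [0.4564, 0.2671, 0.1874]
tcp_rot: [[1.0, -0.002, 0.003], [-0.002, -1.0, -0.017], [0.003, 0.017, -1.0]]
ft_force: [0.7, 1.2, -1.2]
grip_width: 0.0667
t: 11.92
tcp_pos: [0.4577, 0.2679, 0.1911]
tcp_rot: [[1.0, -0.002, 0.007], [-0.002, -1.0, -0.013], [0.007, 0.013, -1.0]]
ft_force: [0.4, -0.2, -1.0]
grip_width: 0.0667
tool cm [17.05 14.14  1.43] turn -0.002 tilt [ 0.0071 -0.0134] t 11.92 w 0.0667
```

```bash
python3 -m inch '3 2.5 -0.1 0;3 2.5 -0.1 0;3 2.5 -0.1 0;3 2.5 -0.1 0;2.5 2 0 0';python3 -m inch '0 0 0 0;0 0 0 0';python3 go.py .628 .126 .165
```

```text
t: 12.33
tcp_pos: [0.6015, 0.1526, 0.1962]
tcp_rot: [[1.0, 0.016, 0.004], [0.016, -1.0, -0.009], [0.004, 0.009, -1.0]]
ft_force: [-0.1, 0.6, -1.2]
grip_width: 0.0668
t: 12.5
tcp_pos: [0.6064, 0.1451, 0.1937]
tcp_rot: [[1.0, 0.006, 0.005], [0.006, -1.0, -0.013], [0.005, 0.013, -1.0]]
ft_force: [-0.9, 0.6, -0.9]
grip_width: 0.0664
tool cm [2.14 1.89 2.91] turn 0.006 tilt [ 0.0052 -0.0125] t 12.5 w 0.0664
```

```bash
python3 -m inch '1 1 0 0;0.9 0.8 0 0;0 0 0 0;0 0 0 0';python3 go.py .6275 .126 .165
```

```text
t: 12.83
tcp_pos: [0.625, 0.1264, 0.1911]
tcp_rot: [[1.0, 0.008, 0.001], [0.008, -1.0, -0.014], [0.001, 0.014, -1.0]]
ft_force: [-0.6, 0.5, -0.4]
grip_width: 0.0665
tool cm [0.25 0.   2.61] turn 0.008 tilt [ 0.0008 -0.0136] t 12.83 w 0.0665
```

```bash
python3 -m inch '0.3 0 1.2 0.008;0 0 1.2 0;0 0 1 0;0 0 0 0;0 0 0 0';python3 go.py .6277 .126 .137
```

```text
t: 13.25
tcp_pos: [0.6262, 0.1287, 0.1527]
tcp_rot: [[1.0, 0.003, -0.001], [0.003, -1.0, -0.013], [-0.001, 0.013, -1.0]]
ft_force: [-0.2, -0.2, 0.0]
grip_width: 0.0664
tool cm [0.15 0.25 1.57] turn 0.003 tilt [-0.001  -0.0127] t 13.25 w 0.0664
```

Run:
```python
from h import *
im=grab('side','s4')
cv2.imwrite('pics/s4z.png',cv2.resize(im[80:230,230:430,::-1],(800,600),interpolation=cv2.INTER_CUBIC))
```

```text
(no output)
```

View pics/s4z.png

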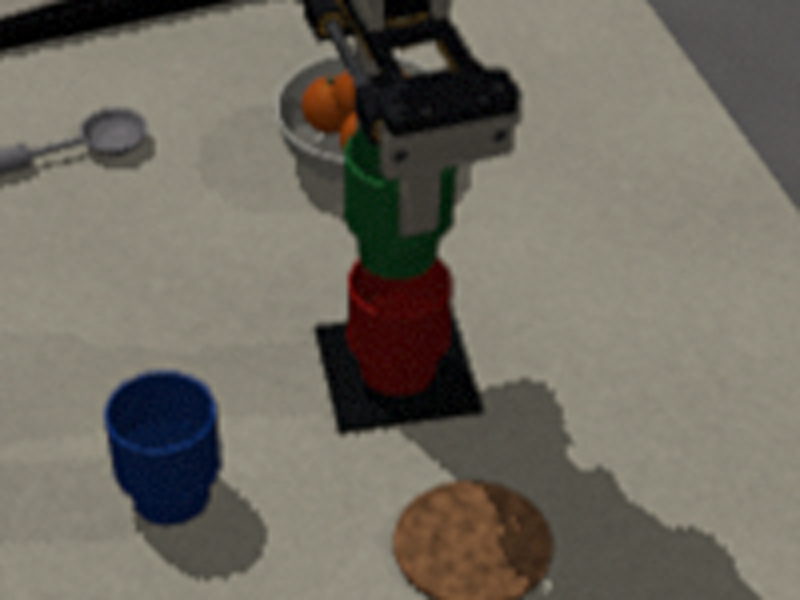

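Green, centred at about 399 in the zoom, hangs over red, centred at about 400. It is aligned across the view, so it goes down.

```bash
python3 -m inch '0.15 0.25 0.7 0;0 0 0.7 0;0 0 0 0;0 0 0 0';python3 go.py .6277 .126 .1019
```

```text
t: 13.63
tcp_pos: [0.6279, 0.1263, 0.1377]
tcp_rot: [[1.0, 0.003, -0.0], [0.003, -1.0, -0.012], [-0.001, 0.012, -1.0]]
ft_force: [-0.3, 0.7, -0.7]
grip_width: 0.0668
tool cm [-0.01 -0.02  3.58] turn 0.003 tilt [-0.0005 -0.0125] t 13.63 w 0.0668
```

```bash
python3 -m inch '0 0 0.7 0;0 0 0.7 0;0 0 0.5 0;0 0 0 0';python3 go.py .6277 .126 .1019
```

```text
t: 13.97
tcp_pos: [0.6282, 0.126, 0.1173]
tcp_rot: [[1.0, 0.003, 0.001], [0.003, -1.0, -0.012], [0.001, 0.012, -1.0]]
ft_force: [-0.2, 0.1, -1.3]
grip_width: 0.0667
tool cm [-0.05 -0.02  1.54] turn 0.003 tilt [ 0.0006 -0.0121] t 13.97 w 0.0667
```

```bash
python3 -m inch '0 0 0.6 0;0 0 0.5 0;0 0 0 0;0 0 0 0';python3 go.py .6277 .126 .1019;python3 -m inch '0 0 0.3 0;0 0 0 0;0 0 0 0';python3 go.py .6277 .126 .1019
```

```text
t: 14.3
tcp_pos: [0.6281, 0.1258, 0.1046]
tcp_rot: [[1.0, 0.003, 0.0], [0.003, -1.0, -0.012], [-0.0, 0.012, -1.0]]
ft_force: [0.4, 0.4, -0.6]
grip_width: 0.0666
tool cm [-0.04 -0.02  0.27] turn 0.003 tilt [ 0.     -0.0122] t 14.3 w 0.0666
t: 14.55
tcp_pos: [0.629, 0.1261, 0.1022]
tcp_rot: [[1.0, 0.003, 0.002], [0.003, -1.0, -0.012], [0.002, 0.012, -1.0]]
ft_force: [-0.0, 0.7, -1.2]
grip_width: 0.0668
tool cm [-0.13  0.01  0.03] turn 0.003 tilt [ 0.002  -0.0116] t 14.55 w 0.0668
```

```bash
python3 -m inch '0 0 0.1 0;0 0 0 0;0 0 0 0;0 0 0 0' 100;python3 -m inch '0 0 0 0;0 0 -2 0;0 0 -3 0;0 0 -3 0;0 0 -2 0';python3 -m inch '0 0 0 0' ;python3 go.py .4632 .0675 .2
```

```text
t: 14.88
tcp_pos: [0.6292, 0.1261, 0.1014]
tcp_rot: [[1.0, 0.003, 0.003], [0.003, -1.0, -0.011], [0.003, 0.011, -1.0]]
ft_force: [-0.0, 0.6, -0.2]
grip_width: 0.0884
t: 15.3
tcp_pos: [0.6259, 0.1265, 0.1992]
tcp_rot: [[1.0, 0.003, -0.008], [0.003, -1.0, -0.015], [-0.008, 0.015, -1.0]]
ft_force: [0.4, 0.1, 0.0]
grip_width: 0.0929
t: 15.38
tcp_pos: [0.6277, 0.1268, 0.2032]
tcp_rot: [[1.0, 0.003, -0.002], [0.003, -1.0, -0.013], [-0.002, 0.013, -1.0]]
ft_force: [0.0, -0.2, 0.9]
grip_width: 0.0929
tool cm [-16.47   5.88   0.44] turn 0.003 tilt [-0.0023 -0.013 ] t 15.38 w 0.0929
```

```bash
python3 -m inch '-3.3 1.2 0 0;-3.3 1.2 0 0;-3.3 1.2 0 0;-3.3 1.2 0 0;-2.5 0.9 0 0';python3 -m inch '0 0 0 0;0 0 0 0' ;python3 go.py .4624 .0675 .12;python3 - <<'E'
from h import *
im=grab('side','s5')
cv2.imwrite('pics/s5z.png',cv2.resize(im[80:230,230:430,::-1],(800,600),interpolation=cv2.INTER_CUBIC))
E
```

```text
t: 15.8
tcp_pos: [0.4701, 0.0699, 0.2024]
tcp_rot: [[1.0, 0.006, 0.004], [0.006, -1.0, -0.011], [0.004, 0.011, -1.0]]
ft_force: [-1.6, 0.4, 0.5]
grip_width: 0.0931
t: 15.97
tcp_pos: [0.4637, 0.0674, 0.2019]
tcp_rot: [[1.0, 0.004, -0.0], [0.004, -1.0, -0.012], [-0.0, 0.012, -1.0]]
ft_force: [0.3, 0.7, -0.2]
grip_width: 0.0929
tool cm [-0.13 -0.11  8.19] turn 0.004 tilt [-0.0002 -0.0121] t 15.97 w 0.0929
```

View pics/s5z.png

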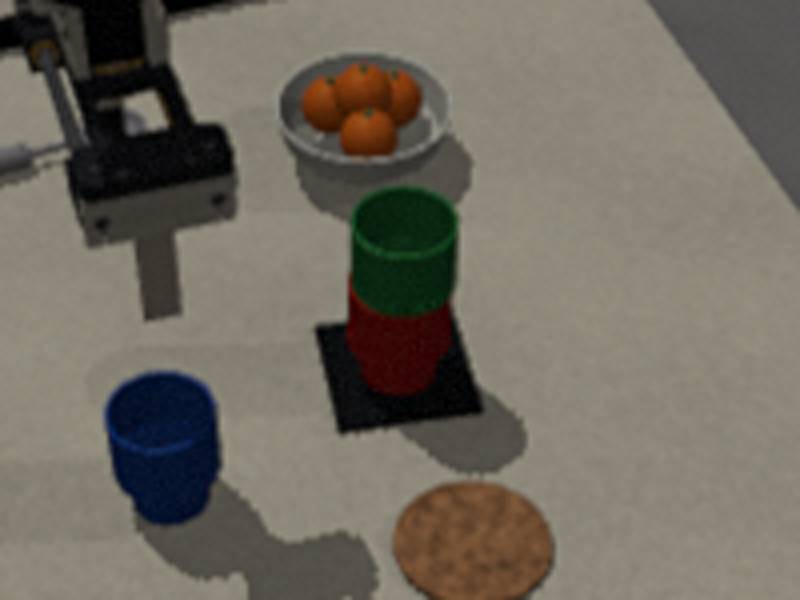

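Green is seated in red: the shoulder sits on the rim and the stack is straight, with green centred at about 404 and red at about 400 in the zoom. Now blue.

```bash
python3 -m inch '-0.1 -0.1 2.5 0;0 0 3 0;0 0 3 0;0 0 2 0;0 0 0 0';python3 -m inch '0 0 0 0' ;python3 go.py .4624 .0675 .046
```

```text
t: 16.43
tcp_pos: [0.4717, 0.0703, 0.0936]
tcp_rot: [[1.0, 0.006, 0.01], [0.006, -1.0, -0.009], [0.01, 0.009, -1.0]]
ft_force: [-0.6, -1.0, -0.0]
grip_width: 0.093
t: 16.52
tcp_pos: [0.4723, 0.0706, 0.0927]
tcp_rot: [[1.0, 0.006, 0.009], [0.006, -1.0, -0.009], [0.009, 0.01, -1.0]]
ft_force: [-0.2, -0.8, 0.1]
grip_width: 0.0926
tool cm [-1.03  0.26  4.66] turn 0.006 tilt [ 0.0086 -0.0095] t 16.52 w 0.0926
```

```bash
python3 -m inch '-1 0.2 1 0;0 0 1.5 0;0 0 1.2 0;0 0 0 0;0 0 0 0';python3 go.py .4624 .0675 .046
```

```text
t: 16.93
tcp_pos: [0.4686, 0.0701, 0.0582]
tcp_rot: [[1.0, 0.006, 0.016], [0.006, -1.0, -0.008], [0.015, 0.008, -1.0]]
ft_force: [-0.3, -0.0, 0.5]
grip_width: 0.093
tool cm [-0.64  0.24  1.21] turn 0.006 tilt [ 0.0155 -0.0076] t 16.93 w 0.093
```

```bash
python3 -m inch '-0.8 0.3 0.8 0;0 0 0.4 0;0 0 0 0;0 0 0 0';python3 go.py .4624 .0675 .046
```

```text
t: 17.27
tcp_pos: [0.4646, 0.0681, 0.0497]
tcp_rot: [[1.0, 0.006, 0.022], [0.007, -1.0, -0.006], [0.022, 0.006, -1.0]]
ft_force: [0.9, 1.0, 0.3]
grip_width: 0.0928
tool cm [-0.23  0.05  0.36] turn 0.007 tilt [ 0.0219 -0.0058] t 17.27 w 0.0928
```

```bash
python3 -m inch '-0.3 0 0.3 0;0 0 0 0;0 0 0 0;0 0 0 0;0 0 0 0' 0;python3 -m inch '0 0 0 0;0 0 0 0;0 0 0 0';python3 go.py .4624 .0675 .046
```

```text
t: 17.68
tcp_pos: [0.4635, 0.0688, 0.0482]
tcp_rot: [[1.0, 0.007, 0.025], [0.007, -1.0, -0.005], [0.025, 0.005, -1.0]]
ft_force: [0.7, -1.1, -0.3]
grip_width: 0.0641
t: 17.93
tcp_pos: [0.4635, 0.0688, 0.0482]
tcp_rot: [[1.0, 0.007, 0.025], [0.007, -1.0, -0.005], [0.025, 0.005, -1.0]]
ft_force: [0.7, 0.1, -1.0]
grip_width: 0.0643
tool cm [-0.12  0.13  0.22] turn 0.007 tilt [ 0.0253 -0.0048] t 17.93 w 0.0643
```

```bash
python3 -m inch '0 0 -2 0;0 0 -3 0;0 0 -3 0;0 0 0 0' ;python3 go.py .627 -.0244 .13
```

```text
t: 18.27
tcp_pos: [0.4601, 0.0687, 0.1289]
tcp_rot: [[1.0, 0.006, 0.019], [0.006, -1.0, -0.006], [0.019, 0.007, -1.0]]
ft_force: [0.8, 0.1, -1.4]
grip_width: 0.064
tool cm [16.63  9.41  0.27] turn 0.006 tilt [ 0.019  -0.0065] t 18.27 w 0.064
```

```bash
python3 -m inch '3.2 1.8 0 0;3.2 1.8 0 0;3.2 1.8 0 0;3.2 1.8 0 0;2.5 1.4 0 0' ;python3 -m inch '0 0 0 0;0 0 0 0';python3 go.py .626 -.0244 .1
```

```text
t: 18.68
tcp_pos: [0.6133, -0.0144, 0.1333]
tcp_rot: [[1.0, 0.017, 0.017], [0.017, -1.0, -0.004], [0.017, 0.004, -1.0]]
ft_force: [0.3, 0.9, -0.7]
grip_width: 0.0642
t: 18.85
tcp_pos: [0.6185, -0.019, 0.132]
tcp_rot: [[1.0, 0.011, 0.02], [0.012, -1.0, -0.006], [0.02, 0.006, -1.0]]
ft_force: [-0.9, 1.2, -0.9]
grip_width: 0.0642
tool cm [0.68 0.53 3.22] turn 0.012 tilt [ 0.0201 -0.0057] t 18.85 w 0.0642
```

```bash
python3 -m inch '0.7 0.5 1.5 0.01;0 0 1.5 0;0 0 1.5 0;0 0 0.8 0;0 0 0 0' ;python3 -m inch '0 0 0 0';python3 go.py .627 -.0244 .0542
```

```text
t: 19.27
tcp_pos: [0.6231, -0.0227, 0.0755]
tcp_rot: [[1.0, 0.002, 0.017], [0.002, -1.0, -0.005], [0.017, 0.005, -1.0]]
ft_force: [-0.6, 0.4, -1.0]
grip_width: 0.064
t: 19.35
tcp_pos: [0.6221, -0.0222, 0.0751]
tcp_rot: [[1.0, 0.002, 0.015], [0.002, -1.0, -0.005], [0.015, 0.005, -1.0]]
ft_force: [-0.4, -0.2, -0.8]
grip_width: 0.0643
tool cm [0.45 0.21 2.1 ] turn 0.002 tilt [ 0.0153 -0.0047] t 19.35 w 0.0643
```

```bash
python3 -m inch '0.5 0.2 0.8 0;0 0 0.7 0;0 0 0 0;0 0 0 0';python3 go.py .627 -.0244 .0542;python3 -m inch '0 0 0.4 0;0 0 0 0;0 0 0 0';python3 go.py .627 -.0244 .0542
```

```text
t: 19.68
tcp_pos: [0.6281, -0.0233, 0.0605]
tcp_rot: [[1.0, 0.004, 0.017], [0.004, -1.0, -0.004], [0.017, 0.004, -1.0]]
ft_force: [-1.0, 0.2, -0.4]
grip_width: 0.0645
tool cm [-0.12  0.1   0.63] turn 0.004 tilt [ 0.0173 -0.0043] t 19.68 w 0.0645
t: 19.93
tcp_pos: [0.6286, -0.0234, 0.0567]
tcp_rot: [[1.0, 0.004, 0.018], [0.004, -1.0, -0.004], [0.018, 0.004, -1.0]]
ft_force: [0.0, 0.1, -0.8]
grip_width: 0.0644
tool cm [-0.16  0.1   0.25] turn 0.004 tilt [ 0.0182 -0.0042] t 19.93 w 0.0644
```

```bash
python3 -m inch '-0.1 0.1 0.25 0;0 0 0 0;0 0 0 0';python3 go.py .627 -.0244 .0542;python3 -m inch '0 0 0.1 0;0 0 0 0;0 0 0 0';python3 go.py .627 -.0244 .0542
```

```text
t: 20.18
tcp_pos: [0.628, -0.0243, 0.0547]
tcp_rot: [[1.0, 0.004, 0.02], [0.004, -1.0, -0.004], [0.02, 0.004, -1.0]]
ft_force: [-0.6, 0.3, -0.9]
grip_width: 0.064
tool cm [-0.1   0.01  0.05] turn 0.004 tilt [ 0.0195 -0.004 ] t 20.18 w 0.064
t: 20.43
tcp_pos: [0.628, -0.0245, 0.0547]
tcp_rot: [[1.0, 0.004, 0.02], [0.004, -1.0, -0.004], [0.02, 0.004, -1.0]]
ft_force: [0.0, 0.8, 0.1]
grip_width: 0.0641
tool cm [-0.1  -0.01  0.05] turn 0.004 tilt [ 0.0202 -0.004 ] t 20.43 w 0.0641
```

```bash
python3 -m inch '0 0 0 0;0 0 0 0;0 0 0 0;0 0 0 0' 100;python3 -m inch '0 0 -1 0;0 0 -3 0;0 0 -3 0;0 0 -2 0;0 0 0 0';python3 go.py .655 -.2112 .13
```

```text
t: 20.77
tcp_pos: [0.6281, -0.0247, 0.0546]
tcp_rot: [[1.0, 0.003, 0.02], [0.003, -1.0, -0.004], [0.02, 0.004, -1.0]]
ft_force: [0.5, 0.5, 0.5]
grip_width: 0.0861
t: 21.18
tcp_pos: [0.625, -0.0245, 0.1483]
tcp_rot: [[1.0, 0.003, 0.016], [0.003, -1.0, -0.004], [0.016, 0.004, -1.0]]
ft_force: [0.8, 0.3, 0.0]
grip_width: 0.0932
tool cm [ 2.91 18.67  1.96] turn 0.003 tilt [ 0.0158 -0.0044] t 21.18 w 0.0932
```

```bash
python3 -m inch '0.6 3.9 0 0;0.6 3.9 0 0;0.6 3.9 0 0;0.6 3.9 0 0;0.5 2.6 0 0';python3 -m inch '0 0 0 0;0 0 0 0';python3 go.py .655 -.2112 .12;python3 - <<'E'
from h import *
for n in('top','side'):
    im=grab(n,n[0]+'6')
    for k,p,z in(('blue',(.627,-.0245),.084),('yellow',(.655,-.211),.078)):
        cn=mask(im,k,proj(n,[[*p,.045]])[0],n,30)
        if cn is not None: print(n,k,len(cn),[np.round(x,4) for x in circ(n,cn,z,.033)])
E
```

```text
t: 21.6
tcp_pos: [0.6581, -0.2011, 0.1529]
tcp_rot: [[1.0, 0.021, 0.021], [0.021, -1.0, 0.0], [0.021, -0.0, -1.0]]
ft_force: [0.1, 0.0, -0.5]
grip_width: 0.0928
t: 21.77
tcp_pos: [0.6574, -0.2102, 0.1527]
tcp_rot: [[1.0, 0.011, 0.021], [0.011, -1.0, -0.003], [0.021, 0.004, -1.0]]
ft_force: [-0.2, 0.6, -0.5]
grip_width: 0.0935
tool cm [-0.31  0.09  3.27] turn 0.011 tilt [ 0.0208 -0.0033] t 21.77 w 0.0935
top blue 68 [array([ 0.6242, -0.0254]), array([ 0.6256, -0.0254,  0.0309])]
top yellow 58 [array([ 0.6407, -0.1968]), array([ 0.6569, -0.1987,  0.0191])]
side blue 99 [array([ 0.6271, -0.0266]), array([ 0.6281, -0.0245,  0.0302])]
side yellow 111 [array([ 0.6539, -0.2114]), array([ 0.656 , -0.2081,  0.0288])]
```

View pics/s6.png

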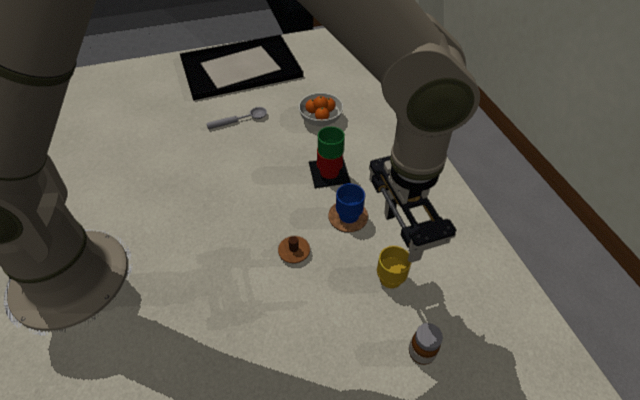

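View pics/t6.png

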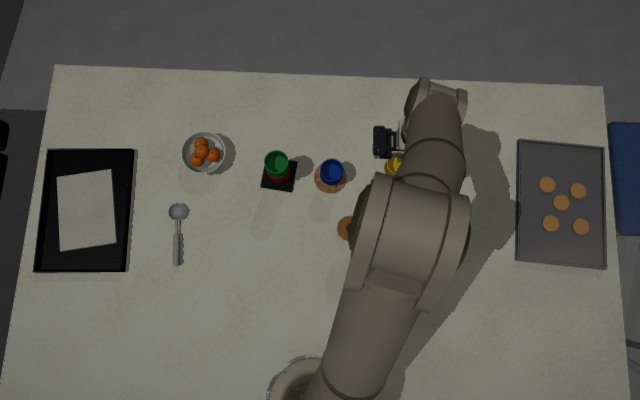

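Blue is on the cork (top (332,172), side (350,203)), and green and red are intact. I'll check the jar clearance before descending on yellow.

```bash
python3 - <<'E'
from h import *
print(cast('side',[[429,335]],.08),cast('top',[[457,167]],.08))
E
python3 -m inch '-0.2 0.1 2 0.011;0 0 2 0;0 0 2 0;0 0 0 0;0 0 0 0';python3 go.py .655 -.211 .048
```

```text
[[ 0.64865613 -0.37572241]] [[ 0.65063909 -0.37424787]]
t: 22.28
tcp_pos: [0.6579, -0.1996, 0.0925]
tcp_rot: [[1.0, 0.012, 0.022], [0.012, -1.0, 0.001], [0.022, -0.001, -1.0]]
ft_force: [0.2, 0.3, 0.3]
grip_width: 0.0931
tool cm [-0.4   1.14  4.44] turn 0.012 tilt [0.0225 0.001 ] t 22.28 w 0.0931
```

```bash
python3 -m inch '-0.4 1.1 0 0.012;0 0 0 0;0 0 0 0';python3 go.py .655 -.211 .048;python3 -m inch '-0.1 0.2 1 0;0 0 1 0;0 0 0 0;0 0 0 0';python3 go.py .655 -.211 .048
```

```text
t: 22.53
tcp_pos: [0.6547, -0.2084, 0.0946]
tcp_rot: [[1.0, 0.003, 0.024], [0.003, -1.0, 0.002], [0.024, -0.002, -1.0]]
ft_force: [-0.4, 0.9, -0.2]
grip_width: 0.0929
tool cm [-0.09  0.27  4.66] turn 0.003 tilt [0.0238 0.0019] t 22.53 w 0.0929
t: 22.87
tcp_pos: [0.6552, -0.2118, 0.0753]
tcp_rot: [[1.0, 0.002, 0.028], [0.002, -1.0, 0.001], [0.028, -0.001, -1.0]]
ft_force: [-0.2, -0.3, 0.5]
grip_width: 0.0929
tool cm [-0.1  -0.07  2.73] turn 0.002 tilt [0.0279 0.0006] t 22.87 w 0.0929
```

```bash
python3 -m inch '-0.1 0 1 0;0 0 1 0;0 0 0.6 0;0 0 0 0;0 0 0 0';python3 go.py .6547 -.211 .048
```

```text
t: 23.28
tcp_pos: [0.6544, -0.2115, 0.0454]
tcp_rot: [[1.0, 0.002, 0.026], [0.002, -1.0, 0.001], [0.026, -0.001, -1.0]]
ft_force: [-0.1, -0.5, 0.3]
grip_width: 0.0929
tool cm [ 0.03 -0.05 -0.26] turn 0.002 tilt [0.0263 0.0011] t 23.28 w 0.0929
```

```bash
python3 -m inch '0 0 0 0;0 0 0 0;0 0 0 0;0 0 0 0;0 0 0 0' 0;python3 -m inch '0 0 0 0;0 0 0 0';python3 go.py .6547 -.211 .048;python3 -m inch '0 0 -2 0;0 0 -3 0;0 0 -3.5 0;0 0 -3 0;0 0 -1.5 0';python3 -m inch '0 0 0 0';python3 go.py .627 -.0245 .18
```

```text
t: 23.7
tcp_pos: [0.6547, -0.2114, 0.0457]
tcp_rot: [[1.0, 0.002, 0.027], [0.002, -1.0, 0.001], [0.027, -0.001, -1.0]]
ft_force: [0.3, -0.4, -0.2]
grip_width: 0.0667
t: 23.87
tcp_pos: [0.6549, -0.2114, 0.0461]
tcp_rot: [[1.0, 0.002, 0.027], [0.002, -1.0, 0.001], [0.027, -0.001, -1.0]]
ft_force: [0.3, 1.2, -1.2]
grip_width: 0.0668
tool cm [-0.01 -0.04 -0.19] turn 0.002 tilt [0.0272 0.001 ] t 23.87 w 0.0668
t: 24.28
tcp_pos: [0.6481, -0.2107, 0.1754]
tcp_rot: [[1.0, 0.002, 0.017], [0.002, -1.0, 0.004], [0.017, -0.004, -1.0]]
ft_force: [0.7, -0.2, -0.4]
grip_width: 0.0667
t: 24.37
tcp_pos: [0.6496, -0.2113, 0.1792]
tcp_rot: [[1.0, 0.002, 0.022], [0.002, -1.0, 0.002], [0.022, -0.002, -1.0]]
ft_force: [0.6, -1.0, -0.2]
grip_width: 0.0667
tool cm [ -2.23 -18.68  -0.09] turn 0.002 tilt [0.0219 0.0022] t 24.37 w 0.0667
```

```bash
python3 -m inch '-0.5 -3.9 0 0;-0.5 -3.9 0 0;-0.5 -3.9 0 0;-0.5 -3.9 0 0;-0.3 -2.6 0 0';python3 -m inch '0 0 0 0;0 0 0 0';python3 go.py .6266 -.025 .16
```

```text
t: 24.78
tcp_pos: [0.6256, -0.0342, 0.1761]
tcp_rot: [[1.0, -0.014, 0.024], [-0.014, -1.0, -0.004], [0.024, 0.003, -1.0]]
ft_force: [0.6, 0.6, -1.1]
grip_width: 0.0668
t: 24.95
tcp_pos: [0.6239, -0.0253, 0.1738]
tcp_rot: [[1.0, -0.004, 0.021], [-0.004, -1.0, -0.0], [0.021, 0.0, -1.0]]
ft_force: [0.8, -1.5, -0.3]
grip_width: 0.0664
tool cm [ 0.24 -0.04  1.38] turn -0.004 tilt [ 0.0208 -0.0005] t 24.95 w 0.0664
```

```bash
python3 -m inch '0.3 0 1 0;0 0 1 0;0 0 0 0;0 0 0 0';python3 go.py .6266 -.025 .136;python3 - <<'E'
from h import *
im=grab('side','s7')
cv2.imwrite('pics/s7z.png',cv2.resize(im[110:260,250:450,::-1],(800,600),interpolation=cv2.INTER_CUBIC))
E
```

```text
t: 25.28
tcp_pos: [0.627, -0.0284, 0.1492]
tcp_rot: [[1.0, -0.006, 0.018], [-0.006, -1.0, -0.002], [0.018, 0.002, -1.0]]
ft_force: [0.2, 0.9, -0.1]
grip_width: 0.0665
tool cm [-0.07 -0.34  1.32] turn -0.006 tilt [ 0.0183 -0.002 ] t 25.28 w 0.0665
```

View pics/s7z.png

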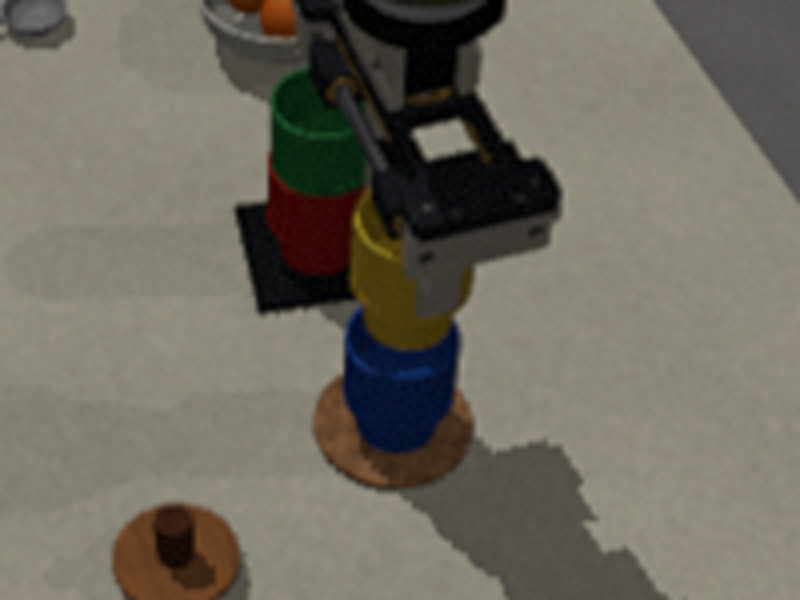

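Yellow hangs over blue. Its shift of about 7 zoom px (409 against 402) is what perspective should give at that height. I'll trim y and lower it.

```bash
python3 -m inch '0 -0.3 0.6 0;0 0 0.5 0;0 0 0 0;0 0 0 0';python3 go.py .6268 -.025 .1
```

```text
t: 25.67
tcp_pos: [0.6271, -0.0282, 0.1367]
tcp_rot: [[1.0, -0.011, 0.018], [-0.011, -1.0, -0.003], [0.018, 0.003, -1.0]]
ft_force: [-0.1, 0.4, 0.0]
grip_width: 0.0666
tool cm [-0.1  -0.33  3.67] turn -0.011 tilt [ 0.0177 -0.0029] t 25.67 w 0.0666
```

```bash
python3 -m inch '0 -0.35 0 0;0 0 0 0;0 0 0 0';python3 go.py .6268 -.025 .1;python3 -m inch '0 0 0.5 0;0 0 0.5 0;0 0 0 0;0 0 0 0';python3 go.py .6268 -.025 .1
```

```text
t: 25.92
tcp_pos: [0.6274, -0.0245, 0.1371]
tcp_rot: [[1.0, -0.011, 0.018], [-0.011, -1.0, -0.003], [0.018, 0.003, -1.0]]
ft_force: [-0.4, -0.2, -0.4]
grip_width: 0.0664
tool cm [-0.13  0.04  3.7 ] turn -0.011 tilt [ 0.0183 -0.0029] t 25.92 w 0.0664
t: 26.25
tcp_pos: [0.6279, -0.0241, 0.1266]
tcp_rot: [[1.0, -0.01, 0.019], [-0.01, -1.0, -0.003], [0.019, 0.003, -1.0]]
ft_force: [0.4, 0.6, -1.0]
grip_width: 0.0663
tool cm [-0.16  0.09  2.66] turn -0.01 tilt [ 0.0195 -0.0028] t 26.25 w 0.0663
```

```bash
python3 -m inch '-0.1 0.05 0.6 0;0 0 0.6 0;0 0 0.4 0;0 0 0 0';python3 go.py .6268 -.025 .1;python3 -m inch '0 0 0.5 0;0 0 0.2 0;0 0 0 0;0 0 0 0';python3 go.py .6268 -.025 .1
```

```text
t: 26.58
tcp_pos: [0.6271, -0.0247, 0.1088]
tcp_rot: [[1.0, -0.01, 0.019], [-0.01, -1.0, -0.003], [0.019, 0.003, -1.0]]
ft_force: [0.5, -0.2, -0.5]
grip_width: 0.0666
tool cm [-0.04  0.02  0.88] turn -0.01 tilt [ 0.0194 -0.0028] t 26.58 w 0.0666
t: 26.92
tcp_pos: [0.6269, -0.0249, 0.1003]
tcp_rot: [[1.0, -0.01, 0.018], [-0.01, -1.0, -0.003], [0.018, 0.003, -1.0]]
ft_force: [0.2, -1.3, -0.9]
grip_width: 0.0667
tool cm [-0.01  0.01  0.03] turn -0.01 tilt [ 0.0183 -0.0029] t 26.92 w 0.0667
```

```bash
python3 -m inch '0 0 0 0;0 0 0 0;0 0 0 0;0 0 0 0' 100;python3 -m inch '0 0 -1 0;0 0 -2 0;0 0 -3 0;0 0 -2 0;0 0 0 0';python3 go.py .476 -.0845 .15
```

```text
t: 27.25
tcp_pos: [0.6276, -0.0249, 0.1011]
tcp_rot: [[1.0, -0.01, 0.02], [-0.01, -1.0, -0.003], [0.02, 0.003, -1.0]]
ft_force: [-0.8, -0.4, 0.5]
grip_width: 0.0883
t: 27.67
tcp_pos: [0.6252, -0.0248, 0.1858]
tcp_rot: [[1.0, -0.011, 0.017], [-0.011, -1.0, -0.003], [0.017, 0.003, -1.0]]
ft_force: [1.0, -1.0, -0.5]
grip_width: 0.093
tool cm [-14.92   6.12   3.34] turn -0.011 tilt [ 0.0173 -0.0029] t 27.67 w 0.093
```

```bash
python3 -m inch '-3.3 1.4 0 0;-3.3 1.4 0 0;-3.3 1.4 0 0;-3 1.2 0 0;-1.5 0.5 0 0';python3 -m inch '0 0 0 0;0 0 0 0';python3 go.py .476 -.0845 .15;python3 - <<'E'
from h import *
im=grab('side','s8')
for k,p,z in(('blue',(.627,-.0245),.084),('yellow',(.627,-.0245),.132),('red',(.628,.126),.084),('green',(.628,.126),.132)):
    cn=mask(im,k,proj('side',[[*p,z-.04]])[0],'side',30)
    print(k,[np.round(x,4) for x in circ('side',cn,z,.033)])
im=grab('top','t8')
for k,p,z in(('yellow',(.627,-.0245),.132),('green',(.628,.126),.132)):
    cn=mask(im,k,proj('top',[[*p,z-.02]])[0],'top',30)
    print('t',k,[np.round(x,4) for x in circ('top',cn,z,.033)])
E
```

```text
t: 28.08
tcp_pos: [0.4802, -0.0816, 0.1855]
tcp_rot: [[1.0, -0.006, 0.027], [-0.005, -1.0, -0.002], [0.027, 0.002, -1.0]]
ft_force: [0.0, -0.7, -0.0]
grip_width: 0.093
t: 28.25
tcp_pos: [0.4763, -0.0832, 0.1863]
tcp_rot: [[1.0, -0.009, 0.026], [-0.009, -1.0, -0.002], [0.026, 0.002, -1.0]]
ft_force: [-0.6, 0.2, 0.1]
grip_width: 0.0934
tool cm [-0.12  0.13  3.63] turn -0.009 tilt [ 0.0261 -0.002 ] t 28.25 w 0.0934
blue [array([ 0.6051, -0.0774]), array([ 0.6072, -0.0723,  0.0287])]
yellow [array([ 0.6264, -0.0266]), array([ 0.6258, -0.028 ,  0.0333])]
red [array([0.6103, 0.0786]), array([-188.3608, -255.1764,  317.6114])]
green [array([0.6299, 0.122 ]), array([0.6305, 0.1238, 0.0304])]
t yellow [array([ 0.6255, -0.0261]), array([ 0.6263, -0.0262,  0.0314])]
t green [array([0.6271, 0.1238]), array([0.6288, 0.1244, 0.0306])]
```

View pics/s8.png

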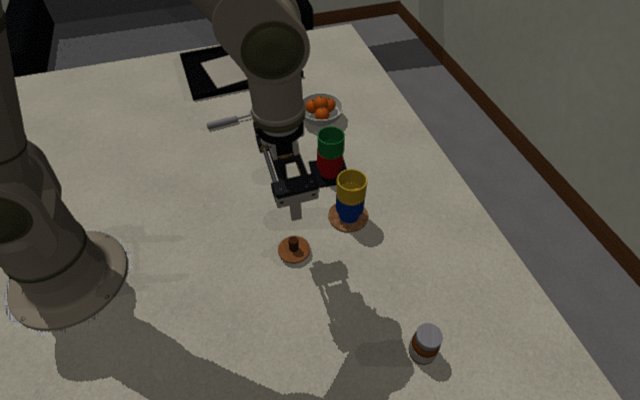

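View pics/t8.png

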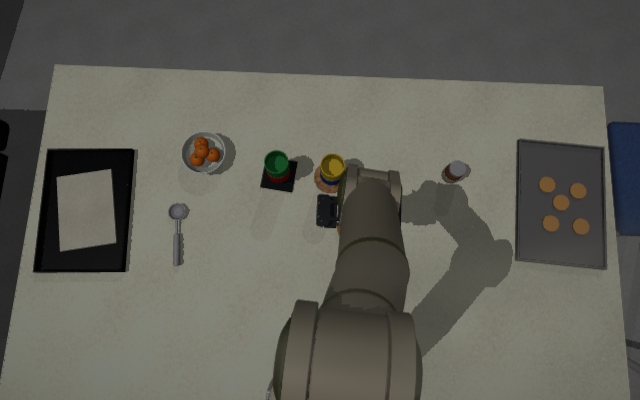

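Yellow is seated in blue (side (350,195)). Both rims agree with the cups below to within about 1 mm. Now the lid, at side (294,250).

```bash
python3 -m inch '0 0.1 2.5 -0.009;0 0 3 0;0 0 3 0;0 0 2 0;0 0 0 0';python3 -m inch '0 0 0 0';python3 go.py .4763 -.084 .05
```

```text
t: 28.77
tcp_pos: [0.4918, -0.081, 0.079]
tcp_rot: [[0.999, 0.007, 0.04], [0.007, -1.0, -0.001], [0.04, 0.002, -0.999]]
ft_force: [-0.8, -0.1, 0.8]
grip_width: 0.093
t: 28.85
tcp_pos: [0.4925, -0.0805, 0.0781]
tcp_rot: [[0.999, 0.008, 0.038], [0.008, -1.0, -0.001], [0.038, 0.001, -0.999]]
ft_force: [-0.5, 0.5, 0.0]
grip_width: 0.0926
tool cm [-1.73  0.34  2.74] turn 0.008 tilt [ 0.038  -0.0009] t 28.85 w 0.0926
```

```bash
python3 -m inch '-1.7 0.3 0 0.008;0 0 0 0;0 0 0 0';python3 go.py .4763 -.084 .05;python3 -m inch '0 0 0.7 0;0 0 0.7 0;0 0 0.7 0;0 0 0 0;0 0 0 0';python3 go.py .4763 -.084 .026
```

```text
t: 29.1
tcp_pos: [0.4789, -0.0825, 0.0789]
tcp_rot: [[0.999, 0.002, 0.041], [0.002, -1.0, -0.001], [0.041, 0.001, -0.999]]
ft_force: [1.2, 0.6, -0.7]
grip_width: 0.093
tool cm [-0.38  0.15  2.88] turn 0.002 tilt [ 0.0408 -0.0006] t 29.1 w 0.093
t: 29.52
tcp_pos: [0.4845, -0.0819, 0.0585]
tcp_rot: [[0.999, 0.003, 0.048], [0.003, -1.0, -0.001], [0.048, 0.001, -0.999]]
ft_force: [0.1, -0.2, -0.2]
grip_width: 0.0933
tool cm [-0.98  0.2   3.21] turn 0.003 tilt [ 0.0479 -0.0007] t 29.52 w 0.0933
```

```bash
python3 -m inch '-1 0.2 0.4 0;0 0 0.6 0;0 0 0.6 0;0 0 0 0;0 0 0 0';python3 go.py .4763 -.084 .026
```

```text
t: 29.93
tcp_pos: [0.4767, -0.0838, 0.0405]
tcp_rot: [[0.999, 0.003, 0.048], [0.004, -1.0, -0.0], [0.048, 0.001, -0.999]]
ft_force: [-0.6, -0.3, 0.6]
grip_width: 0.0931
tool cm [-0.11  0.02  1.44] turn 0.004 tilt [ 0.0484 -0.0005] t 29.93 w 0.0931
```

```bash
python3 -m inch '0 0 0.7 0;0 0 0.5 0;0 0 0 0;0 0 0 0';python3 go.py .477 -.084 .026
```

```text
t: 30.27
tcp_pos: [0.4785, -0.0836, 0.0272]
tcp_rot: [[0.999, 0.004, 0.049], [0.004, -1.0, -0.0], [0.049, 0.001, -0.999]]
ft_force: [0.4, -0.0, 0.3]
grip_width: 0.0933
tool cm [-0.16  0.04  0.12] turn 0.004 tilt [ 0.0493 -0.0005] t 30.27 w 0.0933
```

```bash
python3 -m inch '-0.15 0 0.2 0;0 0 0 0;0 0 0 0;0 0 0 0;0 0 0 0' 0;python3 -m inch '0 0 0 0;0 0 0 0;0 0 0 0;0 0 0 0;0 0 0 0';python3 go.py .477 -.084 .026;python3 - <<'E'
from h import *
im=grab('side','s9')
cv2.imwrite('pics/s9z.png',cv2.resize(im[150:300,200:400,::-1],(800,600),interpolation=cv2.INTER_CUBIC))
E
```

```text
t: 30.68
tcp_pos: [0.477, -0.0836, 0.0251]
tcp_rot: [[0.999, 0.004, 0.049], [0.004, -1.0, -0.0], [0.049, 0.001, -0.999]]
ft_force: [-0.4, 0.2, 0.3]
grip_width: 0.0644
t: 31.1
tcp_pos: [0.4773, -0.0836, 0.0255]
tcp_rot: [[0.999, 0.004, 0.05], [0.004, -1.0, -0.001], [0.05, 0.001, -0.999]]
ft_force: [1.2, 0.4, -0.6]
grip_width: 0.031
tool cm [-0.03  0.04 -0.05] turn 0.004 tilt [ 0.0503 -0.0006] t 31.1 w 0.031
```

View pics/s9z.png

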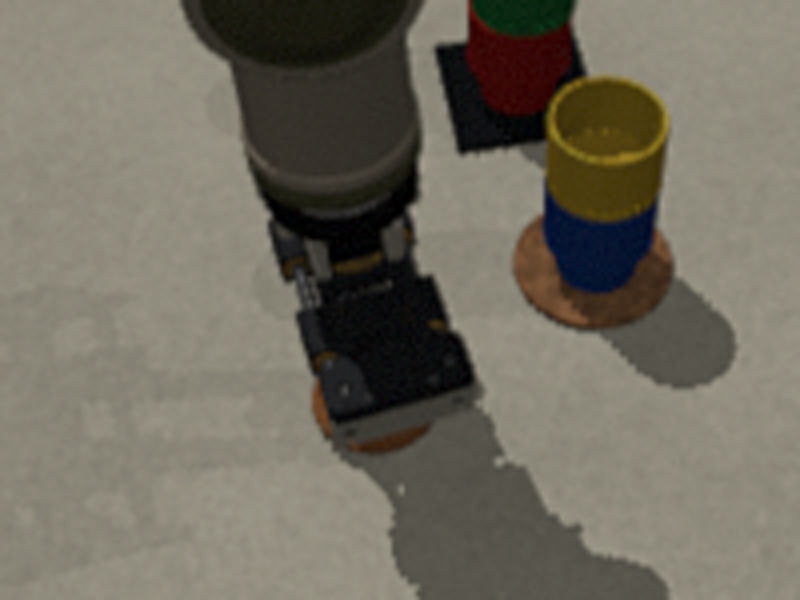

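The jaws, over the lid knob at zoom (380,380), are still closing.

```bash
python3 -m inch '0 0 0 0;0 0 0 0;0 0 0 0;0 0 0 0';python3 -m inch '0 0 0 0;0 0 0 0';python3 go.py .477 -.084 .026
```

```text
t: 31.48
tcp_pos: [0.4773, -0.0836, 0.0255]
tcp_rot: [[0.999, 0.004, 0.05], [0.004, -1.0, -0.001], [0.05, 0.001, -0.999]]
ft_force: [0.7, -0.5, -0.4]
grip_width: 0.021
t: 31.65
tcp_pos: [0.4773, -0.0836, 0.0255]
tcp_rot: [[0.999, 0.004, 0.05], [0.004, -1.0, -0.001], [0.05, 0.001, -0.999]]
ft_force: [-0.4, 0.3, -0.5]
grip_width: 0.0218
tool cm [-0.03  0.04 -0.05] turn 0.004 tilt [ 0.0502 -0.0005] t 31.65 w 0.0218
```

```bash
python3 -m inch '0 0 -2 0;0 0 -3 0;0 0 -3.5 0;0 0 -3.5 0;0 0 -3 0';python3 -m inch '0 0 0 0;0 0 0 0';python3 go.py .628 -.0249 .19
```

```text
t: 32.07
tcp_pos: [0.4662, -0.083, 0.1744]
tcp_rot: [[0.999, 0.004, 0.036], [0.004, -1.0, 0.001], [0.036, -0.001, -0.999]]
ft_force: [0.3, -0.5, -1.3]
grip_width: 0.0217
t: 32.23
tcp_pos: [0.4683, -0.0834, 0.1803]
tcp_rot: [[0.999, 0.004, 0.046], [0.004, -1.0, 0.0], [0.046, -0.0, -0.999]]
ft_force: [-0.1, -0.4, -1.0]
grip_width: 0.0214
tool cm [16.02 -5.79 -0.24] turn 0.004 tilt [0.0456 0.0004] t 32.23 w 0.0214
```

```bash
python3 -m inch '3 -1.1 -0.4 0;3 -1.1 -0.2 0;3 -1.1 0 0;3 -1.1 0 0;2 -0.7 0 0';python3 -m inch '0 0 0 0;0 0 0 0';python3 go.py .6275 -.0249 .19
```

```text
t: 32.65
tcp_pos: [0.6055, -0.0326, 0.1884]
tcp_rot: [[0.999, -0.002, 0.037], [-0.002, -1.0, -0.0], [0.037, 0.0, -0.999]]
ft_force: [1.0, -0.6, 0.4]
grip_width: 0.0218
t: 32.82
tcp_pos: [0.6089, -0.0298, 0.1847]
tcp_rot: [[0.999, 0.002, 0.036], [0.002, -1.0, 0.001], [0.036, -0.0, -0.999]]
ft_force: [-0.8, -1.1, -0.2]
grip_width: 0.0212
tool cm [ 1.88 -0.49 -0.47] turn 0.002 tilt [0.0358 0.0006] t 32.82 w 0.0212
```

```bash
python3 -m inch '1 -0.25 0 0;0.9 -0.2 0 0;0 0 0 0;0 0 0 0;0 0 0 0';python3 go.py .6283 -.0249 .168
```

```text
t: 33.23
tcp_pos: [0.6258, -0.0264, 0.1818]
tcp_rot: [[1.0, 0.0, 0.029], [0.0, -1.0, -0.0], [0.029, 0.0, -1.0]]
ft_force: [-1.0, 0.1, -0.3]
grip_width: 0.0214
tool cm [ 0.21 -0.15  1.38] turn 0.0 tilt [ 0.0289 -0.0001] t 33.23 w 0.0214
```

```bash
python3 -m inch '0.3 -0.15 0.5 0;0 0 0.5 0;0 0 0 0;0 0 0 0';python3 go.py .6285 -.0249 .1475;python3 - <<'E'
from h import *
for n,(a,b) in(('side',(110,250)),('top',(95,230))):
    im=grab(n,n[0]+'10')
    cv2.imwrite(f'pics/{n[0]}10z.png',cv2.resize(im[a:a+150,b:b+200,::-1],(800,600),interpolation=cv2.INTER_CUBIC))
E
```

```text
t: 33.57
tcp_pos: [0.6283, -0.0257, 0.1713]
tcp_rot: [[1.0, -0.001, 0.029], [-0.001, -1.0, -0.0], [0.029, 0.0, -1.0]]
ft_force: [0.2, 0.8, -0.0]
grip_width: 0.0214
tool cm [-0.05 -0.08  2.38] turn -0.001 tilt [ 0.0289 -0.0003] t 33.57 w 0.0214
```

View pics/s10z.png

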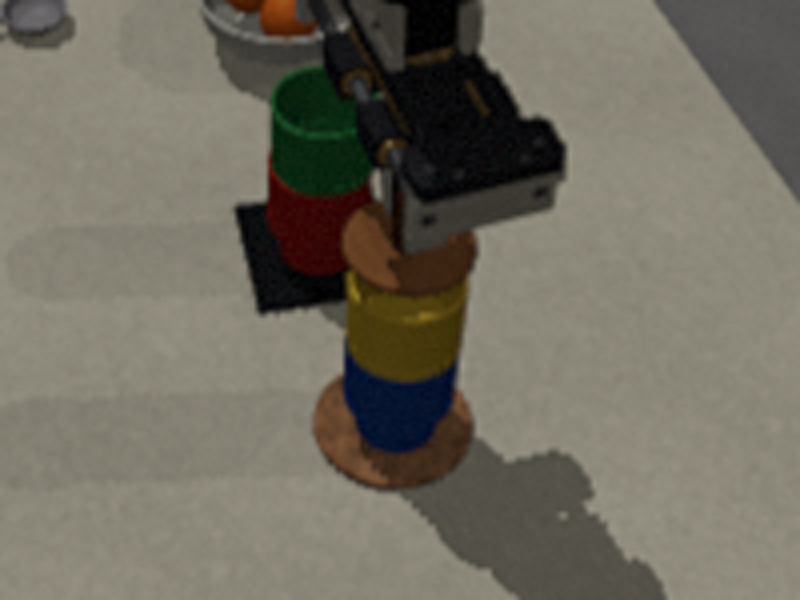

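View pics/t10z.png

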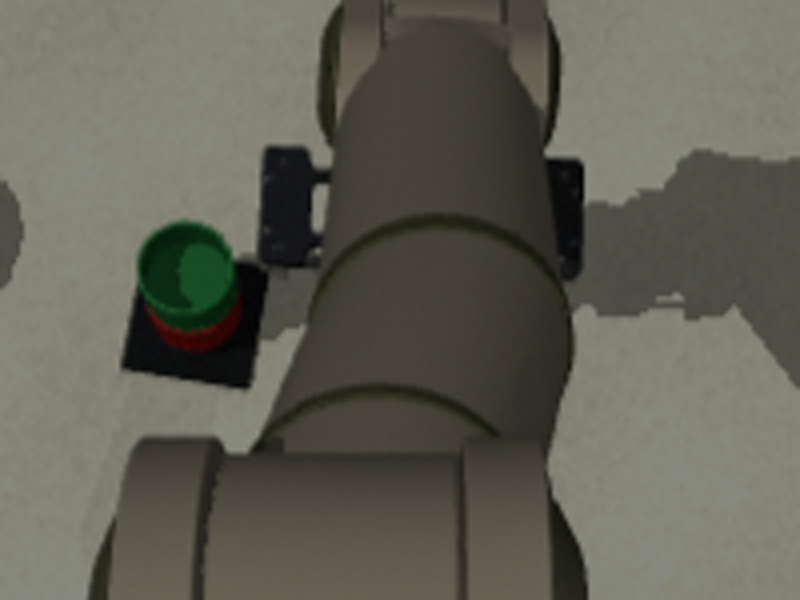

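The lid disc, centred at about 409 in the zoom, is over the yellow rim at about 407. It is aligned, so I'll lower it gently.

```bash
python3 -m inch '0 -0.08 0.5 0;0 0 0.5 0;0 0 0 0;0 0 0 0';python3 go.py .6285 -.0249 .1475;python3 -m inch '0 0 0.4 0;0 0 0.3 0;0 0 0 0;0 0 0 0';python3 go.py .6285 -.0249 .1475
```

```text
t: 34.0
tcp_pos: [0.6286, -0.0249, 0.1607]
tcp_rot: [[1.0, -0.001, 0.03], [-0.001, -1.0, -0.0], [0.03, 0.0, -1.0]]
ft_force: [0.2, 0.2, 0.1]
grip_width: 0.0217
tool cm [-0.05  0.    1.32] turn -0.001 tilt [ 0.0295 -0.0003] t 34.0 w 0.0217
t: 34.33
tcp_pos: [0.6288, -0.0249, 0.1528]
tcp_rot: [[1.0, -0.001, 0.029], [-0.001, -1.0, -0.0], [0.029, 0.0, -1.0]]
ft_force: [0.5, 0.5, 0.2]
grip_width: 0.0216
tool cm [-0.04  0.    0.53] turn -0.001 tilt [ 0.0292 -0.0003] t 34.33 w 0.0216
```

```bash
python3 -m inch '0 0 0.3 0;0 0 0 0;0 0 0 0';python3 -m inch '0 0 0.2 0;0 0 0 0;0 0 0 0';python3 go.py .6285 -.0249 .1475;python3 -m inch '0 0 0.1 0;0 0 0 0;0 0 0 0';python3 go.py .6285 -.0249 .1475
```

```text
t: 34.58
tcp_pos: [0.629, -0.0249, 0.1495]
tcp_rot: [[1.0, -0.001, 0.029], [-0.001, -1.0, -0.0], [0.029, 0.0, -1.0]]
ft_force: [-0.9, -0.1, -0.3]
grip_width: 0.0212
t: 34.83
tcp_pos: [0.6298, -0.0249, 0.1481]
tcp_rot: [[1.0, -0.001, 0.031], [-0.001, -1.0, -0.0], [0.031, 0.0, -1.0]]
ft_force: [-0.4, 0.6, -0.3]
grip_width: 0.0215
tool cm [-0.14  0.    0.06] turn -0.001 tilt [ 0.0313 -0.0003] t 34.83 w 0.0215
t: 35.08
tcp_pos: [0.6306, -0.0249, 0.148]
tcp_rot: [[0.999, -0.001, 0.033], [-0.001, -1.0, -0.0], [0.033, 0.0, -0.999]]
ft_force: [-0.9, -0.0, -0.5]
grip_width: 0.0211
tool cm [-0.21 -0.    0.04] turn -0.001 tilt [ 0.0332 -0.0002] t 35.08 w 0.0211
```

```bash
python3 -m inch '-0.2 0 0 0;0 0 0 0;0 0 0 0';python3 -m inch '0 0 0 0;0 0 0 0;0 0 0 0;0 0 0 0;0 0 0 0' 80;python3 -m inch '0 0 0 0;0 0 0 0;0 0 0 0';python3 go.py .6285 -.0249 .1475
```

```text
t: 35.33
tcp_pos: [0.6287, -0.025, 0.148]
tcp_rot: [[0.999, -0.001, 0.034], [-0.001, -1.0, -0.0], [0.034, 0.0, -0.999]]
ft_force: [-0.7, -0.5, 2.4]
grip_width: 0.0214
t: 35.75
tcp_pos: [0.6277, -0.0249, 0.1472]
tcp_rot: [[0.999, -0.001, 0.032], [-0.001, -1.0, -0.0], [0.032, 0.0, -0.999]]
ft_force: [-1.1, -0.0, -0.4]
grip_width: 0.0502
t: 36.0
tcp_pos: [0.6275, -0.0249, 0.147]
tcp_rot: [[1.0, -0.001, 0.031], [-0.001, -1.0, -0.0], [0.031, 0.0, -1.0]]
ft_force: [0.1, -0.4, -0.5]
grip_width: 0.0705
tool cm [ 0.1  -0.   -0.05] turn -0.001 tilt [ 0.0312 -0.0002] t 36.0 w 0.0705
```

```bash
python3 -m inch '0 0 -1.5 0;0 0 -3 0;0 0 -3 0;0 0 -3 0;0 0 -2 0';python3 -m inch '0 0 0 0';python3 -m inch '-3 -2 -1 0;-3 -2 -1 0;-3 -2 -1 0;-3 2 0 0;-3 2 0 0';python3 -m inch '0 4 0 0;0 4 0 0;0 4 0 0;0 4 0 0;0 4 0 0';python3 -m inch '0 4 0 0;0 3 0 0;0 0 0 0;0 0 0 0'
```

```text
t: 36.42
tcp_pos: [0.6206, -0.0248, 0.2707]
tcp_rot: [[1.0, -0.001, 0.019], [-0.001, -1.0, -0.001], [0.019, 0.001, -1.0]]
ft_force: [0.0, -0.3, -0.1]
grip_width: 0.074
t: 36.5
tcp_pos: [0.6222, -0.0249, 0.275]
tcp_rot: [[1.0, -0.001, 0.025], [-0.001, -1.0, -0.001], [0.025, 0.001, -1.0]]
ft_force: [0.7, 0.6, 0.5]
grip_width: 0.0742
t: 36.92
tcp_pos: [0.4716, 0.0003, 0.2996]
tcp_rot: [[1.0, 0.003, 0.029], [0.003, -1.0, -0.0], [0.029, 0.0, -1.0]]
ft_force: [-0.8, -1.6, -0.5]
grip_width: 0.0745
t: 37.33
tcp_pos: [0.465, -0.1994, 0.2978]
tcp_rot: [[0.999, 0.019, 0.027], [0.019, -1.0, 0.004], [0.027, -0.003, -1.0]]
ft_force: [1.4, -0.0, -0.0]
grip_width: 0.0743
t: 37.67
tcp_pos: [0.463, -0.2819, 0.2953]
tcp_rot: [[1.0, 0.008, 0.025], [0.008, -1.0, 0.0], [0.025, -0.0, -1.0]]
ft_force: [0.7, 0.6, 0.6]
grip_width: 0.0743
```

Run:
```python
from h import *
P={'cork':(.6267,-.0245),'slate':(.628,.126)}
for n,(a,b) in(('side',(90,250)),('top',(95,230))):
    im=grab(n,n[0]+'11')
    cv2.imwrite(f'pics/{n[0]}11z.png',cv2.resize(im[a:a+150,b:b+200,::-1],(800,600),interpolation=cv2.INTER_CUBIC))
    cn=mask(im,'lid',proj(n,[[*P['cork'],.138]])[0],n,17)
    print(n,'lid',[np.round(x,4) for x in circ(n,cn,.138,.036)])
    cn=mask(im,'green',proj(n,[[*P['slate'],.115]])[0],n,30)
    print(n,'green',[np.round(x,4) for x in circ(n,cn,.132,.033)])
print(env.state()['t'],env.state()['tcp_pos'])
```

```text
side lid [array([ 0.6272, -0.025 ]), array([ 0.63  , -0.0201,  0.0311])]
side green [array([0.6286, 0.1261]), array([-70.5181,   5.7728,  71.4022])]
top lid [array([ 0.6254, -0.0261]), array([ 0.6265, -0.0262,  0.0342])]
top green [array([0.6271, 0.1237]), array([0.6291, 0.1243, 0.0304])]
37.7667 [ 0.46317781 -0.28054475  0.29555069]
```

View pics/s11z.png

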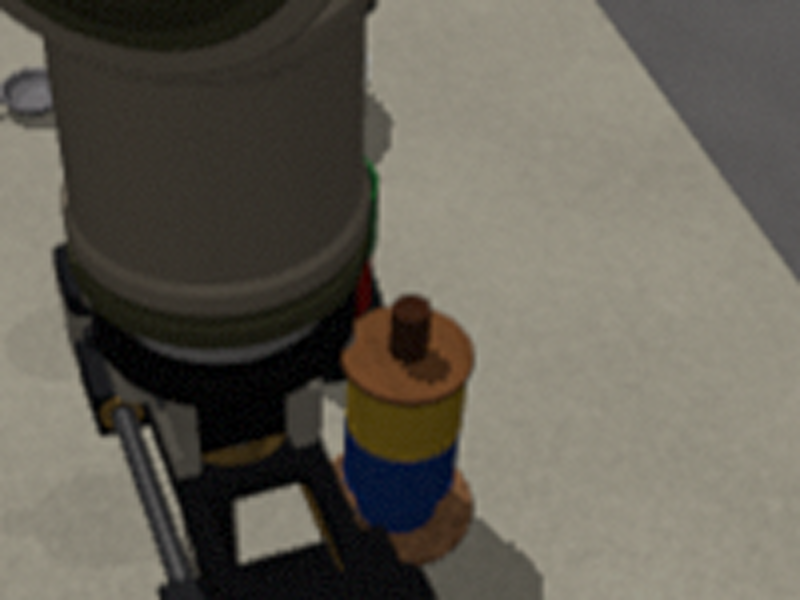

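View pics/t11z.png

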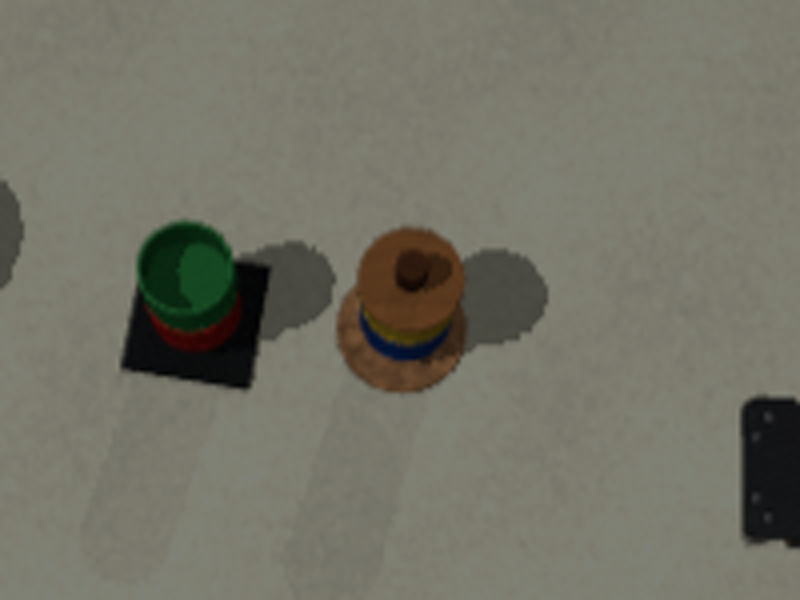

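The lid sits flat on yellow with no gap: its top-view centre is (0.6254, -0.0261), against (0.6255, -0.0261) for the yellow rim. Both stacks are straight and the arm is clear. I'll hand in after a quick check that the bowl, jar and spoon haven't moved.

Run:
```python
from h import *
a=cv2.imread('pics/top0.png').astype(int);b=cv2.imread('pics/t11.png').astype(int)
for k,(u,v,r) in dict(bowl=(203,152,24),spoon=(178,235,30),jar=(455,171,14)).items():
    d=abs(a-b).max(2)[v-r:v+r,u-r:u+r];print(k,d.mean().round(1),(d>40).sum())
print(env.job_done())
```

```text
bowl 6.6 0
spoon 7.9 0
jar 7.0 6
the job is handed in; nothing more can be done
None
```

Both stacks are built and the job is handed in, at about 38 s of the 144 s allowed; no verdict was reported. On the cork are blue, yellow and the lid; on the slate are red and green.

**Cork stack:** blue measured within about 1–2 mm of the coaster centre. From the top camera the lid and yellow rim centres agree within 0.1 mm. The side camera puts the lid about 2 mm from its top-view position, roughly the calibration error. No gap shows under the lid.

**Slate stack:** red measured within about 3 mm of centre, with green's shoulder on its rim. In the first picture after release, green looked about 2 mm off centre, inside the 6 mm limit. In the last side picture the arm hid most of this stack, so its final check is the top view only, where it had not moved.

**Not measured directly:** seating and tilt were judged from the pictures and from the tool height at release. Each piece was within about 1 mm of its expected seated height at release.

**Bowl, spoon and jar:** before-and-after top pictures show the bowl and spoon unchanged. At the jar only 6 pixels differed, so no real movement.

**Tool tilt:** the tool drifted up to 0.05 rad off vertical while moving, which the move rows cannot correct. The pieces levelled when released.

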